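# Load the plate reader and push its carrier home

### The job

Load the ribbed sample plate into the reader's open carrier drawer: tuck one short edge under the lip of the sprung jaw behind the drawer front, lower the other end behind the fixed stop and let go, so that the plate lies flat and gripped. Then gently push the drawer all the way home until it clicks in flush and stays, and leave the other things on the desk where they are.

Things in the scene. Friction and masses are not known exactly. Their poses are not given: they have to be found in the camera images.
- plate: Loose grey sample plate, 90 (x) x 70 (y) x 8 mm, flat on the desk, about 0.14 kg, with rows of pale round marks. An upright grip rib, 50 mm long (along x) and 12 mm wide (y), rises from the middle of its top to 42 mm above its underside. Origin: centre of the underside; z up. It is the same after a half turn about z, and may be loaded either way round.
- reader: Fixed white plate reader, 172 deep (x) x 200 wide (y) x 210 mm tall, with a dark window and three small buttons. Origin: on the desk under the middle of its front face; x points from the face into the machine (away from the robot), y to the left as seen by the robot, z up. The bay of its drawer is 108 mm wide and reaches 74 mm above the desk.
- carrier (a joint): Travel of the carrier drawer in m: 0 = home, its front flush with the face; grows outwards (-x of the reader) to a stop at 0.15. Starts 0.138 to 0.15. Slides with 1 to 3 N. A sprung detent resists from 0.020 on, rising to 8 N (slow) or 15 N (fast) at 0.007; past that it pulls the drawer in and holds it at 0. Let go before that, the drawer is pushed back out.
- front (a point): Middle of the carrier drawer's flat front panel, on its outer face, 40 mm above the desk; the panel is 104 mm wide and spans 11 to 71 mm above the desk. No handle. Axes as the reader's; moves with the drawer.
- seat (a point): Where the plate's origin lies when seated, its length along x: on the drawer floor, 18 mm above the desk, 73 mm behind the outer face of the front panel. Axes as the reader's; moves with the drawer. Side walls 10 mm high above the floor stand 39 mm to either side.
- jaw_face (a point): Sprung jaw behind the front panel: middle of the lower edge of its upright face, 70 mm wide, on the drawer floor. Free, it is 41 mm from the seat towards the robot (-x); it yields up to 12 mm towards the robot (3 N at first, 6 N at 6 mm, 9 N at 12 mm). A seated plate holds it pressed in by 4 mm; to lower the far edge past the nose press it in 7 mm or more.
- bottle: Bystander: round white bottle with a black cap, 50 mm across, 133 mm tall. Origin: centre of the underside.
- lancets: Bystander: small box 66 x 70 x 46 mm. Origin: centre of the underside.
- drops: Bystander: small white dropper bottle, 26 mm across, 62 mm tall. Origin: centre of the underside.
- face (a point): Point in the middle of the reader's front face, 90 mm above the desk; axes as the reader's. From 74 mm up the face is solid and upright, so a vertical gripper in front of the drawer strikes it before the drawer is home: lean the tool back towards the robot (fingers pointing forward and down) by 30 to 45 degrees to push the last 50 mm.
- stop_nose (a point): Middle of the nose of the fixed far stop, a round steel bar 6 mm thick and 68 mm long across the drawer, 10 to 16 mm above the drawer floor. This point is its tip towards the robot, 42 mm beyond the seat (+x); the stop's upright face lies 3 mm further. The plate's far edge belongs under the nose, against that face.
- jaw_lip (a point): Middle of the lower edge of the lip on the sprung jaw: it reaches 6 mm past the jaw face over the plate's edge (+x); 14 to 18 mm above the drawer floor. The plate's near edge belongs under it, so the plate must go in with that edge low and the far edge 12 to 20 degrees up. Pressing the jaw towards the robot first draws the drawer out to its stop.
Mind the look-alikes: they are no part of the job. What is shaped like the plate but purple is not meant.

How it is judged:
On the way, in this order (a step that is already met when the one before it is completed fails the run):
1. the plate lies seated in the open carrier, flat between jaw and stop, and is let go (x of plate in the frame of seat between -0.0025 and 0.0025 m and y of plate in the frame of seat between -0.006 and 0.006 m and z of plate in the frame of seat below 0.003 m and angle between plate's own z axis and vertical below 0.05 rad and contact force between plate and the fingers below 0.1 N and value of joint carrier above 0.03 m), for 0.2 s.
2. the carrier is home in its detent (value of joint carrier below 0.003 m), for 0.2 s.
At the end, for the whole second after the job is handed in: The carrier drawer is home (within 3 mm) and at rest, and in it the plate lies flat on the drawer floor (within 3 mm and 3 degrees), within 3 mm along and 6 mm across of its seat between jaw and far stop, at rest (value of joint carrier below 0.003 m and velocity of joint carrier below 0.02 m/s and x of plate in the frame of seat between -0.003 and 0.003 m and y of plate in the frame of seat between -0.006 and 0.006 m and z of plate in the frame of seat below 0.003 m and angle between plate's own z axis and vertical below 0.05 rad and linear speed of plate below 0.02 m/s); the robot touches nothing.
It fails at once if the robot presses on the reader or its drawer with more than 60 N (contact force between reader and the fingers above 60 N or contact force between reader and the arm above 60 N).
It fails at once if a bystander is shifted more than 40 mm or tipped over (distance of any of bottle, lancets, drops from where it was at the start of the episode above 0.04 m or angle between any of bottle, drops's own z axis and vertical above 0.5 rad).
It also fails if it takes over 51 s, if anything falls off the work surface, if the arm or the gripper's body presses on something with over 40 N, if the wrist force passes 120 N, or if a joint passes its speed limit or range.

### The arm

A 7-joint arm with a two-finger parallel gripper is mounted at the origin on a cart in front of the work surface, level with it; the furniture and walls round the work are solid. World frame = base frame: x ahead of the robot, y to its left, z up, the work surface at z = 0. Lengths are in m, angles in rad, forces in N, time in s.
With the tool pointing down it reaches from about 0.425 to 0.925 m from the base axis. Payload 6.8 kg.
Tool frame: the origin (TCP) lies midway between the tips of the shut fingers; the grasp point (between the pads) lies 19 mm behind it; z points along the fingers, y is the direction in which the jaws open and shut (so a half turn about z gives the same grasp; the last joint's range is limited). The gripper opens to 85 mm and grips with 20 to 120 N. Pads are 22 mm wide; open, the fingers measure 114 mm over their backs; the gripper's body (76 mm by 85 mm) begins 54 mm behind the grasp point. The pads swing forward as they close: fully open they stand 13 mm farther back than shut.
Start: joints at [1.163, 0.477, 0.022, 1.555, -0.011, 1.109, -0.083], TCP at [0.199, -0.645, 0.231] pointing down, gripper open.
Joint ranges: [-2.96, 2.96], [-0.34, 2.1], [-1.41, 1.46], [0.24, 2.44], [-1.37, 4.51], [0.17, 1.92], [-2.96, 2.96]. Speed limits (rad/s): [2.39, 2.39, 3.14, 3.14, 3.14, 3.14, 3.14].

### API

Orientations are given as a unit quaternion [w, x, y, z].
In Python, from station import bot gives the robot as it stands.
- The arm moves only by the shell command python3 -m jog 'ROWS' [FORCE]. ROWS is JSON, a list of rows, each a list of 3 entries, a list of its own where there are three numbers: the shift along the tool's x, y, z in mm, then the turn, a rotation vector about the tool's x, y, z in degrees, then the closure, from -1 (fully open) to 1 (shut). A call has 1 to 12 rows; each row shifts and turns the commanded pose from where the row before left it, along the tool's axes as they then stand; what a row does not reach is not made up. A row lasts 1/8 s, in which the tool goes at most 62.5 mm and 10.7 degrees, less where a joint would pass 70% of its speed; a pose out of reach is approached as far as the arm can. A call is refused whole if a number of a shift passes 62.5 or a number of a turn 10.7, either way. A call with a gripper value outside its range is refused whole. The fingers move at their own pace and stop on an object; FORCE is the grip in N (left out, the last holds). Time passes only in rows, so rows that do not move let the fingers close. It gives the time, the measured TCP pose, the force and the opening at its end, in the units of the state.
- bot.get_obs(): the state, without advancing time (a new reading comes with each control period).
- bot.read_camera(name): name is "side" or "top"; returns (picture, depth): 400x640x3 uint8, red, green, blue; 400x640 float32, m along the optical axis (not along the pixel's ray), 0 where there is no reading.
- bot.camera_info(name): a dict with "fx", "fy", "cx", "cy" (pixels), "world_from_camera" (4x4, takes a point from camera to world coordinates). Camera axes: x right, y up, looking along -z (the intrinsics and any distortion apply to the point x, -y, -z); pixel columns grow to the right and rows downward; lengths in m; the calibration is good to about 2 mm. A picture is of the moment at which its call begins. camera_info takes no time and is no camera call.
- bot.hand_in(): hands the job in, once; it reports no verdict.
Trained networks look in the newest picture that a camera, given by its name, has taken for a name from the list of things; names that differ only in an ending like _2 or _b are one class to them, and where a whole thing is asked for, a point or a joint stands for the part that bears it (a point fixed in the world has none). Each returns a list of dicts, best first, with "score" (0 to 1); they miss things now and then, are a little off and sometimes report something else, mostly with a low value. They report only what shows in the picture. A call takes as long as a camera call. They do not tell look-alikes from the thing itself.
- bot.find_in(camera, thing): "xy" ([column, row] as shares, 0 to 1, of the picture: columns of its width, rows of its height, amid what is visible of it).
- bot.cut_out(camera, thing): "pixels" (400x640 bool, what is visible of it) and "xy" ([column, row] as shares, 0 to 1, of the picture: columns of its width, rows of its height, amid what is visible of it).
- bot.landmark_of(camera, thing): "xy" ([column, row] as shares, 0 to 1, of the picture: columns of its width, rows of its height: a listed point, or the origin of a listed thing).
The state is a dict: "t": time; "q": joint angles; "joint_vel": joint speeds; "joint_torque": joint torques, N m; "eef_pos": TCP position; "tool_rot": TCP orientation; "contact_force": force on the tool from outside, world axes, zero at the start; "torque": the same for the moment, N m; "gripper_width": opening from 0.0 (shut) to 1.0 (fully open).
Only numpy, scipy, OpenCV 4.12 (cv2) and the standard library are available. Lean on these libraries where they do the work, as an engineer would, in place of code of your own. Each camera call takes 0.05 s, during which the arm holds its last target.

## Working session

There is one attempt and no reset: what is moved stays moved. The work goes in short steps, Python scripts to look and compute and a shell command to move; the robot and the scene stay as the last step left them, time stands still between calls to the robot, and variables do not carry over. Pictures are saved under pics/ and viewed, and the job is handed in when it is done.

```bash
ls; mkdir -p pics; python3 - <<'E'
from station import bot
import cv2
o=bot.get_obs(); print({k:(o[k]) for k in ('t','eef_pos','tool_rot','gripper_width','contact_force')})
for c in('top','side'):
    p,d=bot.read_camera(c); cv2.imwrite(f'pics/{c}0.png',p[:,:,::-1]); i=bot.camera_info(c); print(c,i)
    for n in('plate','reader','front','seat','jaw_face','bottle','lancets','drops','stop_nose','jaw_lip','face'):
        print(n,[(round(r['score'],2),[round(r['xy'][0]*640),round(r['xy'][1]*400)]) for r in bot.landmark_of(c,n)][:4])
E
```

```text
pics
{'t': 0.0, 'eef_pos': array([ 0.19914913, -0.64433008,  0.23033267]), 'tool_rot': array([-8.89621158e-04,  9.88783991e-01,  1.49349877e-01, -2.06449329e-04]), 'gripper_width': 1.003498311084761, 'contact_force': array([0.90070362, 0.52968117, 0.13390897])}
top {'fx': 512.2906392060187, 'fy': 512.2906392060187, 'cx': 323.6940662589575, 'cy': 200.90460703432043, 'world_from_camera': array([[-0.1778912 ,  0.84070649, -0.51143652, -0.25674795],
       [-0.98398749, -0.15783404,  0.08280717, -0.08450111],
       [-0.01110557,  0.51797781,  0.85532196,  1.4809362 ],
       [ 0.        ,  0.        ,  0.        ,  1.        ]])}
plate [(0.96, [322, 270])]
reader [(0.94, [283, 210])]
front [(0.87, [287, 243])]
seat [(0.58, [285, 226])]
jaw_face [(0.53, [289, 241]), (0.47, [291, 241])]
bottle [(0.55, [284, 225])]
lancets [(0.42, [422, 230])]
drops [(0.65, [219, 281])]
stop_nose [(0.59, [282, 216])]
jaw_lip [(0.61, [286, 235]), (0.53, [281, 199])]
face [(0.78, [279, 202])]
side {'fx': 511.4299499639567, 'fy': 511.4299499639567, 'cx': 317.4523036060499, 'cy': 197.48959591537707, 'world_from_camera': array([[ 0.33096522,  0.44545245, -0.83188589, -0.74188705],
       [-0.94345582,  0.1737589 , -0.28231003, -0.65069797],
       [ 0.01879188,  0.87828239,  0.47777286,  0.83336277],
       [ 0.        ,  0.        ,  0.        ,  1.        ]])}
plate [(0.85, [346, 244]), (0.76, [284, 248])]
reader [(0.91, [287, 207])]
front [(0.67, [268, 221])]
seat [(0.63, [275, 211]), (0.23, [410, 253])]
jaw_face []
bottle [(0.62, [360, 206])]
lancets [(0.74, [411, 256])]
drops [(0.7, [193, 219])]
stop_nose [(0.74, [289, 207]), (0.69, [284, 206])]
jaw_lip []
face [(0.74, [286, 186])]
```

View pictures.

View pics/top0.png

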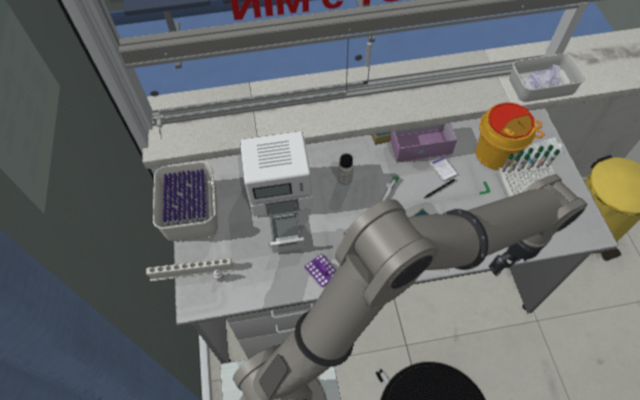

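View pics/side0.png

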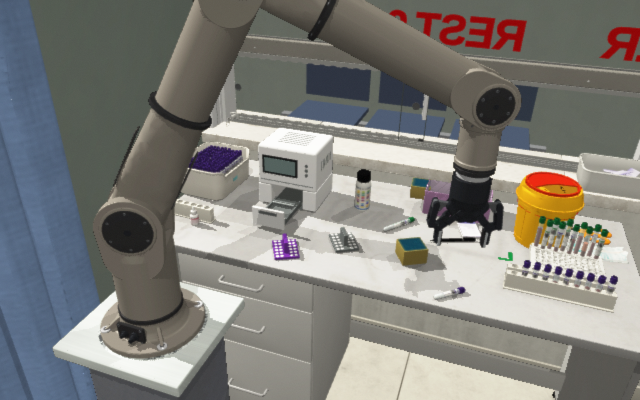

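```bash
python3 - <<'E'
import cv2
a=cv2.imread('pics/top0.png')[150:310,190:450]; cv2.imwrite('pics/top0c.png',cv2.resize(a,None,fx=3,fy=3,interpolation=cv2.INTER_CUBIC))
a=cv2.imread('pics/side0.png')[140:300,170:430]; cv2.imwrite('pics/side0c.png',cv2.resize(a,None,fx=3,fy=3,interpolation=cv2.INTER_CUBIC))
E
```

```text
(no output)
```

View pics/top0c.png

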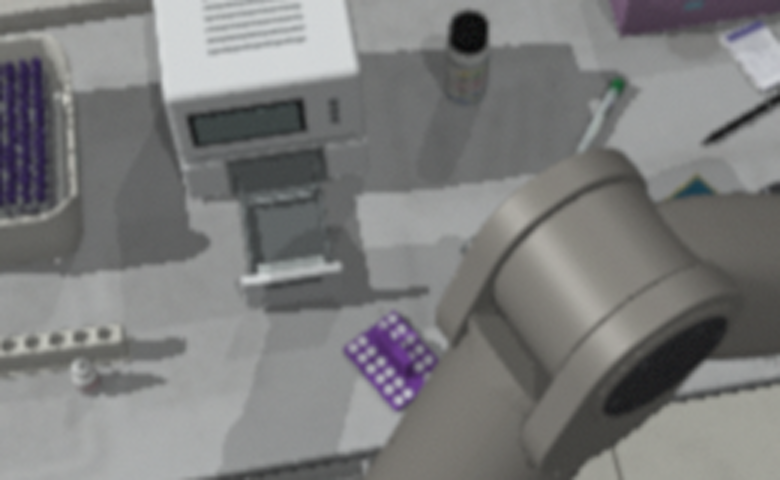

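View pics/side0c.png

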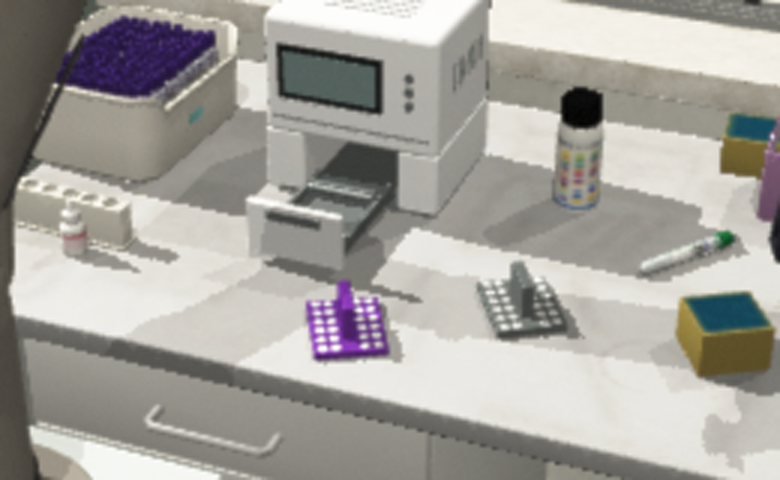

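```bash
cat > h.py <<'E'
import numpy as np, cv2
from station import bot
def cloud(c,d,mask):
    i=bot.camera_info(c); v,u=np.nonzero(mask&(d>0)); z=d[v,u]
    P=np.c_[(u-i['cx'])/i['fx']*z,-(v-i['cy'])/i['fy']*z,-z]
    T=i['world_from_camera']; return P@T[:3,:3].T+T[:3,3]
def ray(c,xy,zw):
    i=bot.camera_info(c);T=i['world_from_camera'];u,v=xy[0]*640,xy[1]*400
    r=T[:3,:3]@np.array([(u-i['cx'])/i['fx'],-(v-i['cy'])/i['fy'],-1]);o=T[:3,3]
    return o+r*(zw-o[2])/r[2]
def proj(c,P):
    i=bot.camera_info(c);T=i['world_from_camera'];p=(np.atleast_2d(P)-T[:3,3])@T[:3,:3]
    return np.c_[i['cx']+i['fx']*p[:,0]/-p[:,2], i['cy']+i['fy']*p[:,1]/p[:,2]]
E
python3 - <<'E'
from h import *
np.set_printoptions(precision=4,suppress=True)
S={}
for c in('top','side'):
    p,d=bot.read_camera(c)
    for n in ('reader','plate','front','bottle','lancets','drops'):
        for k,r in enumerate(bot.cut_out(c,n)[:3]):
            m=r['pixels']; P=cloud(c,d,m); S[f'{c}_{n}_{k}']=P
            print(c,n,k,round(r['score'],2),m.sum(),np.array(r['xy'])*[640,400],np.median(P,0),np.percentile(P,2,0),np.percentile(P,98,0), p[m].mean(0))
    S[c+'_d']=d;S[c+'_p']=p
    for n,z in dict(front=.04,seat=.018,jaw_face=.018,stop_nose=.031,jaw_lip=.032,face=.09,reader=0,plate=0,bottle=0,drops=0,lancets=0).items():
        print(n,[(round(r['score'],2),ray(c,r['xy'],z)) for r in bot.landmark_of(c,n)[:3]])
np.savez('s.npz',**S)
E
```

```text
top reader 0 0.73 5984 [277.632 180.48 ] [ 0.6141 -0.0854  0.1937] [ 0.4634 -0.1785  0.0102] [0.7658 0.0075 0.2149] [143.1504 146.388  146.6638]
top plate 0 0.97 576 [321.472 268.2  ] [ 0.3782 -0.172   0.0089] [ 0.333  -0.2098  0.0006] [ 0.4269 -0.1338  0.0445] [113.1788  91.7674 132.9618]
top plate 1 0.37 6197 [278.08 179.32] [ 0.614  -0.085   0.1901] [ 0.4633 -0.1807  0.0086] [0.7695 0.0087 0.2148] [142.8244 146.0132 146.2651]
top plate 2 0.23 15 [283.328 237.2  ] [ 0.497  -0.0669  0.0363] [ 0.4916 -0.0758  0.03  ] [ 0.5006 -0.0552  0.0407] [143.6    150.1333 148.8   ]
top front 0 0.61 1269 [285.696 229.48 ] [ 0.5358 -0.0851  0.0226] [ 0.4614 -0.129   0.0117] [ 0.6208 -0.041   0.0725] [ 96.4397 100.1418 100.4602]
top front 1 0.56 65 [287.68 237.2 ] [ 0.4963 -0.0865  0.0363] [ 0.4724 -0.1154  0.0209] [ 0.5091 -0.0555  0.0698] [138.5538 144.5385 143.4769]
top front 2 0.25 6119 [279.872 178.6  ] [ 0.6141 -0.0851  0.1921] [ 0.4634 -0.1801  0.0089] [0.7678 0.0088 0.2149] [142.9366 146.1472 146.4179]
top bottle 0 0.77 390 [346.816 171.2  ] [ 0.683  -0.3114  0.0913] [ 0.6742 -0.3349  0.00
[... 2424 characters left out ...]
0.04  ]))]
seat [(0.72, array([ 0.5587, -0.0694,  0.018 ]))]
jaw_face [(0.16, array([ 0.4809, -0.0803,  0.018 ]))]
stop_nose [(0.89, array([ 0.5683, -0.0895,  0.031 ])), (0.4, array([ 0.557 , -0.1174,  0.031 ]))]
jaw_lip []
face [(0.91, array([ 0.6024, -0.092 ,  0.09  ])), (0.58, array([ 0.4692, -0.1476,  0.09  ]))]
reader [(0.81, array([ 0.6145, -0.0847,  0.    ]))]
plate [(0.77, array([ 0.3885, -0.165 ,  0.    ])), (0.74, array([ 0.5118, -0.0651,  0.    ])), (0.7, array([ 0.4658, -0.3284,  0.    ]))]
bottle [(0.74, array([0.4171, 0.1422, 0.    ])), (0.59, array([ 0.7032, -0.3018,  0.    ]))]
drops [(0.64, array([0.4241, 0.144 , 0.    ]))]
lancets [(0.6, array([ 0.4776, -0.5182,  0.    ]))]
```

```bash
python3 - <<'E'
from h import *
np.set_printoptions(precision=4,suppress=True)
S=np.load('s.npz'); print(bot.get_obs()['t'])
def plane(P):
    for _ in range(6):
        c=np.median(P,0) if _==0 else P.mean(0); n=np.linalg.svd(P-c)[2][2]; e=(P-c)@n; P=P[abs(e)<max(2*np.median(abs(e)),.001)]
    return c,n*np.sign(n[0]),len(P)
R={}
for c in('top','side'):
    full=cloud(c,S[c+'_d'],np.ones((400,640),bool))
    P=full
    b=P[(P[:,0]>.59)&(P[:,0]<.64)&(P[:,1]>-.17)&(P[:,1]<-.01)&(P[:,2]>.085)&(P[:,2]<.185)]
    cc,n,k=plane(b); print(c,'face',cc,n,k,np.degrees(np.arctan2(n[1],n[0])))
    b=P[(P[:,0]>.44)&(P[:,0]<.475)&(P[:,1]>-.14)&(P[:,1]<-.03)&(P[:,2]>.015)&(P[:,2]<.068)]
    if len(b)>50:
        cc,n,k=plane(b); print(c,'panel',cc,n,k,np.degrees(np.arctan2(n[1],n[0])),b[:,1].min(),b[:,1].max())
    t=P[(P[:,2]>.200)&(P[:,2]<.222)&(P[:,0]>.55)&(P[:,0]<.85)&(P[:,1]>-.25)&(P[:,1]<.08)]
    r=cv2.minAreaRect((t[:,:2]*1000).astype(np.float32)); print(c,'top rect',r,np.median(t[:,2]))
    # floor
    f=P[(P[:,0]>.49)&(P[:,0]<.56)&(P[:,1]>-.11)&(P[:,1]<-.06)]; print('floor z',np.percentile(f[:,2],[5,50,95]))
    dk=P[(P[:,2]<.006)&(P[:,2]>-.01)&(P[:,0]>.3)&(P[:,0]<.8)&(P[:,1]<.1)&(P[:,1]>-.6)];print('desk',np.median(dk[:,2]))
    q=P[(P[:,0]>.42)&(P[:,0]<.61)&(P[:,1]>-.15)&(P[:,1]<-.02)&(P[:,2]>.0225)]
    for x in np.arange(.44,.62,.008):
        s=q[(q[:,0]>x)&(q[:,0]<x+.008)]
        if len(s):print(round(x,3),len(s),np.percentile(s[:,1],[3,97]),np.percentile(s[:,2],[10,50,97]))
P=S['side_plate_0']
pl=P[(P[:,2]>.004)&(P[:,2]<.013)]; r=cv2.minAreaRect((pl[:,:2]*1000).astype(np.float32)); print('plate rect',r,len(pl))
rb=P[P[:,2]>.036]; print('rib',len(rb),rb.mean(0)); u=np.linalg.svd(rb[:,:2]-rb[:,:2].mean(0))[2][0];print(np.degrees(np.arctan2(u[1],u[0])),cv2.minAreaRect((rb[:,:2]*1000).astype(np.float32)))
E
```

```text
3.0
top face [ 0.6071 -0.0891  0.1356] [0.9998 0.0006 0.0181] 478 0.037110720556749695
top panel [ 0.4634 -0.0843  0.042 ] [ 1.     -0.0016  0.008 ] 113 -0.09129829679267573 -0.13559859094481483 -0.032079670828919445
top top rect ((692.7769775390625, -86.5329818725586), (199.77642822265625, 177.4392852783203), 89.19222259521484) 0.20975298213566462
floor z [0.013  0.019  0.0379]
desk -2.9142532658177345e-06
0.456 154 [-0.1318 -0.035 ] [0.0289 0.0527 0.0731]
0.464 154 [-0.1326 -0.0355] [0.0281 0.0624 0.0744]
0.472 13 [-0.1299 -0.04  ] [0.0646 0.0675 0.0706]
0.488 32 [-0.1176 -0.05  ] [0.0343 0.0372 0.0415]
0.496 40 [-0.1274 -0.0458] [0.0275 0.0344 0.0382]
0.504 11 [-0.1281 -0.0405] [0.025  0.0292 0.0333]
0.512 12 [-0.1277 -0.0411] [0.0232 0.0255 0.032 ]
0.52 15 [-0.1277 -0.041 ] [0.0236 0.0253 0.0333]
0.528 16 [-0.1254 -0.0424] [0.0235 0.0262 0.0326]
0.536 13 [-0.128  -0.0402] [0.0234 0.0269 0.0323]
0.544 11 [-0.129  -0.0418] [0.0233 0.0268 0.0319]
0.552 10 [-0.1293 -0.0418] [0.0238 0.0258 0.0316]
0.56 16 [-0.1285 -0.0429] [0.0227 0.024  0.0308]
0.568 16 [-0.1297 -0.0406] [0.0241 0.02
[... 1233 characters left out ...]
.0445] [0.0247 0.027  0.0309]
0.552 5 [-0.1321 -0.0544] [0.0257 0.0285 0.0301]
0.56 9 [-0.1304 -0.0416] [0.0233 0.029  0.0359]
0.568 48 [-0.1311 -0.0449] [0.0252 0.031  0.0379]
0.576 60 [-0.1284 -0.0472] [0.0249 0.0326 0.0386]
0.584 17 [-0.1282 -0.0443] [0.0243 0.0332 0.0364]
0.592 194 [-0.147  -0.0266] [0.0978 0.1486 0.1979]
0.6 1156 [-0.1475 -0.0235] [0.0854 0.1431 0.206 ]
0.608 126 [-0.1459 -0.0221] [0.0704 0.1382 0.2104]
plate rect ((470.7100830078125, -321.958740234375), (99.50226593017578, 72.69986724853516), 30.188495635986328) 355
rib 49 [ 0.4685 -0.3222  0.0412]
-148.5806935447274 ((469.93328857421875, -322.4331970214844), (52.89445877075195, 12.610067367553711), 31.070653915405273)
```

```bash
cat >> h.py <<'E'
from scipy.spatial.transform import Rotation as Ro
np.set_printoptions(precision=4,suppress=True)
def cur():
    o=bot.get_obs();q=o['tool_rot'];return o,np.array(o['eef_pos']),Ro.from_quat([q[1],q[2],q[3],q[0]])
def tgt(yaw,lean=0):  # tool down with x along yaw; lean = body back toward -x(yaw), fingers fwd
    y=np.radians(yaw);l=np.radians(lean)
    x=np.array([np.cos(l)*np.cos(y),np.cos(l)*np.sin(y),np.sin(l)]);yy=np.array([np.sin(y),-np.cos(y),0])
    return Ro.from_matrix(np.c_[x,yy,np.cross(x,yy)])
def plan(pos,R,n,p0=None,R0=None):
    o,p,r=cur(); 
    if p0 is not None:p,r=np.array(p0),R0
    dr=(r.inv()*R).as_rotvec(); s=Ro.from_rotvec(dr/n); dp=(np.array(pos)-p)/n
    print('t',o['t'],'from',p,r.as_matrix().round(3).tolist(),'rot per row',np.degrees(dr/n).round(2))
    for i in range(n):
        print((r.inv().apply(dp)*1000).round(1)); r=r*s
def st():
    o,p,r=cur();m=r.as_matrix();print('t',round(o['t'],2),'p',p,'x',m[:,0],'z',m[:,2],'F',o['contact_force'],'T',o['torque'],'w',o['gripper_width'])
E
python3 -c "
from h import *
plan([.4703,-.3215,.12],tgt(31),10)"
```

```text
t 3.0 from [ 0.1993 -0.6449  0.2313] [[0.955, 0.295, 0.0], [0.295, -0.955, -0.0], [0.0, 0.0, -1.0]] rot per row [ 0.   -0.   -1.38]
[ 35.4 -22.9  11.1]
[ 36.  -22.   11.1]
[ 36.5 -21.2  11.1]
[ 37.  -20.3  11.1]
[ 37.5 -19.4  11.1]
[ 37.9 -18.5  11.1]
[ 38.4 -17.5  11.1]
[ 38.8 -16.6  11.1]
[ 39.2 -15.7  11.1]
[ 39.5 -14.7  11.1]
```

```bash
python3 - <<'E'
import cv2
a=cv2.imread('pics/side0.png')[215:275,255:375]; cv2.imwrite('pics/plates.png',cv2.resize(a,None,fx=6,fy=6,interpolation=cv2.INTER_CUBIC))
E
```

```text
(no output)
```

View pics/plates.png

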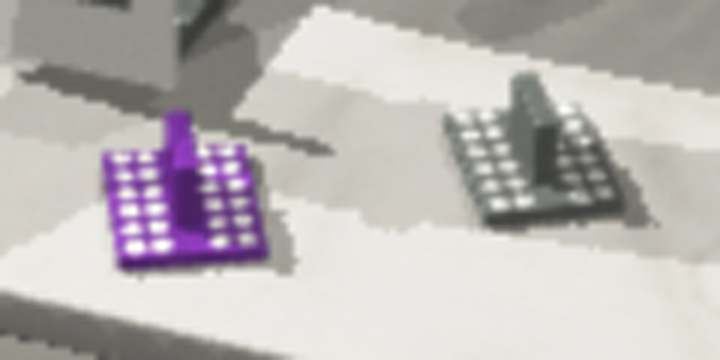

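The side view shows two candidates. The purple plate at (284,248) is the look-alike. The grey plate at (346,244), with pale marks and an upright rib, matches the description, so I'll reach for that one.

```bash
python3 -m jog '[[[35.4,-22.9,11.1],[0,0,-1.4],-1],[[36,-22,11.1],[0,0,-1.4],-1],[[36.5,-21.2,11.1],[0,0,-1.4],-1],[[37,-20.3,11.1],[0,0,-1.4],-1],[[37.5,-19.4,11.1],[0,0,-1.4],-1],[[37.9,-18.5,11.1],[0,0,-1.4],-1],[[38.4,-17.5,11.1],[0,0,-1.4],-1],[[38.8,-16.6,11.1],[0,0,-1.4],-1],[[39.2,-15.7,11.1],[0,0,-1.4],-1],[[39.5,-14.7,11.1],[0,0,-1.2],-1],[[0,0,0],[0,0,0],-1]]' 
python3 - <<'E'
from h import *
st()
plan([.4703,-.3215,.014],tgt(31),4)
for c in('top','side'):
    p,d=bot.read_camera(c); a=p[150:310,230:450]if c=='side' else p[170:300,240:440]; cv2.imwrite(f'pics/{c}1.png',cv2.resize(a[:,:,::-1],None,fx=3,fy=3,interpolation=cv2.INTER_CUBIC))
E
```

```text
t: 4.38
eef_pos: [0.4723, -0.317, 0.1197]
tool_rot: [-0.001, 0.963, 0.27, 0.0]
contact_force: [-0.3, -0.6, -1.1]
gripper_width: 0.999
t 4.38 p [ 0.4723 -0.317   0.1197] x [0.8538 0.5205 0.0015] z [ 0.0004  0.0023 -1.    ] F [-0.2731 -0.5922 -1.1175] T [ 0.0043  0.0118 -0.0123] w 0.9986829559685804
t 4.375 from [ 0.4723 -0.317   0.1197] [[0.854, 0.521, 0.0], [0.521, -0.854, 0.002], [0.002, -0.002, -1.0]] rot per row [-0.03 -0.02  0.09]
[-1.1  0.7 26.4]
[-1.   0.7 26.4]
[-1.   0.7 26.4]
[-1.   0.7 26.4]
```

View pics/top1.png

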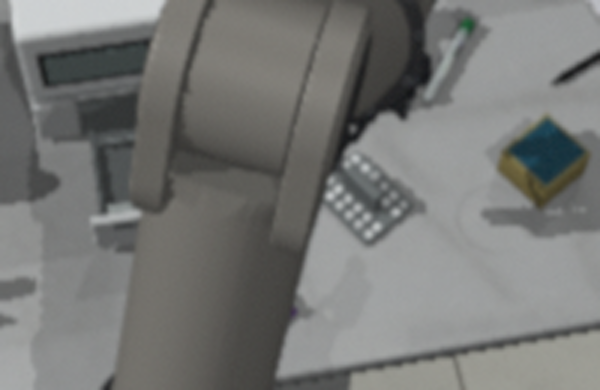

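View pics/side1.png

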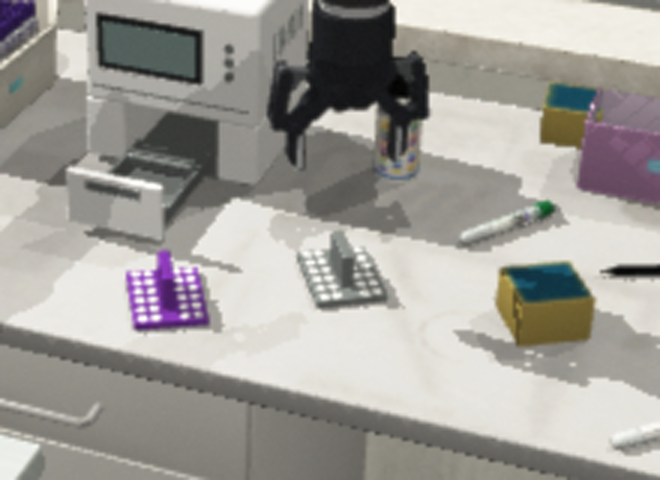

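Top view: the plate shows at about (362,235), with its left corner just behind the elbow. Side view: the open hand is above and behind the plate. I'll measure the rib in both views.

```bash
python3 - <<'E'
from h import *
for c in('top','side'):
    p,d=bot.read_camera(c); P=cloud(c,d,np.ones((400,640),bool)); 
    P=P[(abs(P[:,0]-.47)<.08)&(abs(P[:,1]+.322)<.08)]
    rb=P[(P[:,2]>.037)&(P[:,2]<.047)];rb=rb[np.hypot(rb[:,0]-.47,rb[:,1]+.322)<.04]
    print(c,len(rb),rb.mean(0),cv2.minAreaRect((rb[:,:2]*1000).astype(np.float32)))
    pl=P[(P[:,2]>.006)&(P[:,2]<.010)];print(len(pl),cv2.minAreaRect((pl[:,:2]*1000).astype(np.float32)))
E
```

```text
top 54 [ 0.4742 -0.3212  0.0421] ((476.91680908203125, -319.8587341308594), (51.00608825683594, 14.191258430480957), 29.63827896118164)
194 ((469.80450439453125, -325.55267333984375), (157.4084930419922, 151.81077575683594), 1.1771442890167236)
side 48 [ 0.4698 -0.3218  0.041 ] ((470.1109924316406, -322.3352355957031), (51.89366912841797, 10.943363189697266), 32.14588165283203)
247 ((472.584228515625, -321.08355712890625), (95.26727294921875, 69.8503646850586), 30.35127067565918)
```

```bash
python3 -m jog '[[[-1.2,2,25],[0,0,0],-1],[[-1,1.9,25],[0,0,0],-1],[[0,0,25],[0,0,0],-1],[[0,0,20],[0,0,0],-1],[[0,0,11.5],[0,0,0],-1],[[0,0,0],[0,0,0],-1],[[0,0,0],[0,0,0],1],[[0,0,0],[0,0,0],1],[[0,0,0],[0,0,0],1],[[0,0,0],[0,0,0],1],[[0,0,0],[0,0,0],1]]' 100; python3 -c "
from h import *
st()"
```

```text
t: 5.95
eef_pos: [0.4702, -0.3256, 0.0143]
tool_rot: [0.0, 0.964, 0.267, 0.0]
contact_force: [-0.6, 0.9, 6.4]
gripper_width: 0.121
t 5.95 p [ 0.4702 -0.3256  0.0143] x [0.8573 0.5148 0.0002] z [ 0.0003 -0.0002 -1.    ] F [-0.5804  0.8709  6.4165] T [0.1824 0.3042 0.0589] w 0.12125842915561907
```

```bash
python3 -m jog '[[[0,0,-10],[0,0,0],1],[[0,0,-30],[0,0,0],1],[[0,0,-40],[0,0,0],1],[[0,0,-50],[0,0,0],1],[[0,0,-10],[0,0,0],1],[[0,0,0],[0,0,0],1]]' 100; python3 - <<'E'
from h import *
st()
for c in('top','side'):
    p,d=bot.read_camera(c); a=p[130:290,230:450]if c=='side' else p[170:300,240:440]; cv2.imwrite(f'pics/{c}2.png',cv2.resize(a[:,:,::-1],None,fx=3,fy=3,interpolation=cv2.INTER_CUBIC))
    np.savez('g_'+c,p=p,d=d)
E
```

```text
t: 6.7
eef_pos: [0.47, -0.3257, 0.1543]
tool_rot: [0.0, 0.964, 0.267, 0.0]
contact_force: [0.2, -0.5, -0.9]
gripper_width: 0.12
t 6.7 p [ 0.47   -0.3257  0.1543] x [0.8574 0.5146 0.0004] z [ 0.0009 -0.0007 -1.    ] F [ 0.1601 -0.4582 -0.8849] T [ 0.048   0.0051 -0.0058] w 0.12049808903305122
```

View pics/side2.png

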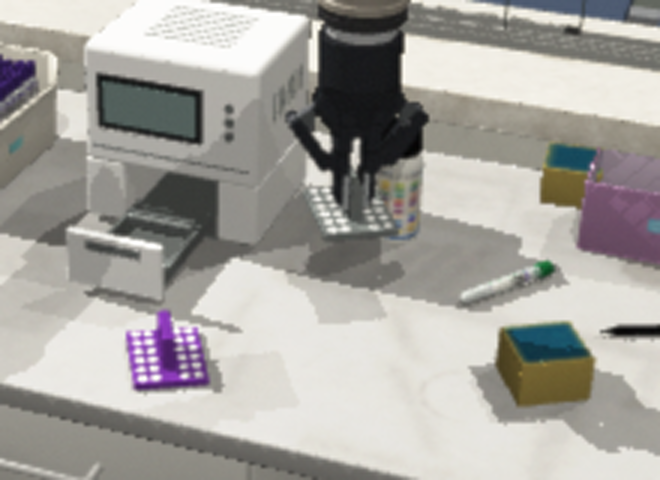

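View pics/top2.png

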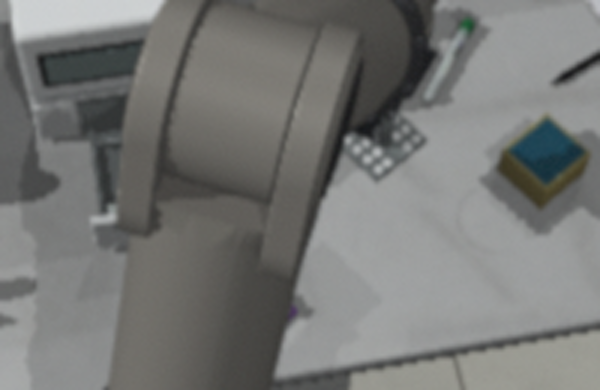

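The grey plate is in the grip and lifted, at about (347,221) in the side view. I'll measure its offset in the grip.

```bash
python3 - <<'E'
from h import *
o,p,r=cur()
for c in('side','top'):
    g=np.load(f'g_{c}.npz'); P=cloud(c,g['d'],np.ones((400,640),bool)); L=r.inv().apply(P-p)
    m=(abs(L[:,0])<.06)&(abs(L[:,1])<.05)&(L[:,2]>-.002)&(L[:,2]<.018); L=L[m]
    print(c,len(L),np.percentile(L,[1,50,99],axis=0)); 
    t=L[(L[:,2]>.003)&(L[:,2]<.012)]; print(np.median(t[:,2]),cv2.minAreaRect((t[:,:2]*1000).astype(np.float32)),np.linalg.lstsq(np.c_[t[:,:2],np.ones(len(t))],t[:,2],rcond=None)[0])
E
```

```text
side 344 [[-0.042  -0.0341 -0.001 ]
 [-0.0162 -0.0088  0.0059]
 [ 0.0449  0.0356  0.0137]]
0.005952222041562652 ((4.161922454833984, 0.724884033203125), (94.06757354736328, 70.60868835449219), 0.5488096475601196) [-0.02   -0.0059  0.0061]
top 282 [[-0.0357 -0.0332 -0.001 ]
 [-0.0173 -0.0077  0.0045]
 [ 0.0164  0.0376  0.0124]]
0.005726010909375101 ((-8.378829956054688, 2.7345619201660156), (73.06259155273438, 54.53384017944336), 89.85224914550781) [-0.0063  0.0059  0.006 ]
```

```bash
python3 -c "
from h import *
plan([.540,-.0862,.150],tgt(-.4,16),9)"
```

```text
t 6.8 from [ 0.469  -0.325   0.1524] [[0.857, 0.515, -0.002], [0.515, -0.857, 0.001], [-0.001, -0.002, -1.0]] rot per row [-0.5   1.74  3.46]
[ 20.4 -18.7   0.3]
[ 19.2 -19.9   0.7]
[ 18.  -21.    1.1]
[ 16.6 -22.1   1.4]
[ 15.2 -23.1   1.7]
[ 13.7 -24.    2. ]
[ 12.2 -24.8   2.2]
[ 10.6 -25.5   2.3]
[  9.  -26.1   2.4]
```

```bash
python3 -m jog '[[[20.4,-18.7,0.3],[-0.5,1.7,3.5],1],[[19.2,-19.9,0.7],[-0.5,1.7,3.5],1],[[18,-21,1.1],[-0.5,1.7,3.5],1],[[16.6,-22.1,1.4],[-0.5,1.7,3.5],1],[[15.2,-23.1,1.7],[-0.5,1.8,3.5],1],[[13.7,-24,2],[-0.5,1.8,3.4],1],[[12.2,-24.8,2.2],[-0.5,1.8,3.4],1],[[10.6,-25.5,2.3],[-0.5,1.8,3.4],1],[[9,-26.1,2.4],[-0.5,1.8,3.4],1],[[0,0,0],[0,0,0],1],[[0,0,0],[0,0,0],1]]' 120; python3 -c "
from h import *
st()
plan([.540,-.0862,.115],tgt(-.4,16),3)"
```

```text
t: 8.18
eef_pos: [0.5403, -0.0872, 0.1498]
tool_rot: [0.002, 0.99, -0.003, 0.14]
contact_force: [-0.5, -1.4, -1.2]
gripper_width: 0.119
t 8.18 p [ 0.5403 -0.0872  0.1498] x [ 0.9608 -0.0046  0.2772] z [ 0.2772 -0.0045 -0.9608] F [-0.5495 -1.4403 -1.2155] T [-0.0181  0.3296 -0.0327] w 0.11870281638958748
t 8.175 from [ 0.5403 -0.0872  0.1498] [[0.961, -0.006, 0.277], [-0.005, -1.0, -0.004], [0.277, 0.003, -0.961]] rot per row [ 0.05 -0.03  0.04]
[-3.3 -0.4 11.1]
[-3.3 -0.3 11.1]
[-3.3 -0.3 11.1]
```

```bash
python3 -m jog '[[[-4.9,-0.5,16.8],[0,0,0],1],[[-4.8,-0.5,16.8],[0,0,0],1],[[0,0,0],[0,0,0],1],[[0,0,0],[0,0,0],1]]'; python3 - <<'E'
from h import *
st()
for c in('top','side'):
    p,d=bot.read_camera(c); a=p[130:260,230:400]if c=='side' else p[170:290,220:380]; cv2.imwrite(f'pics/{c}3.png',cv2.resize(a[:,:,::-1],None,fx=4,fy=4,interpolation=cv2.INTER_CUBIC))
    np.savez('g_'+c,p=p,d=d)
o,p,r=cur()
for c in('side','top'):
    g=np.load(f'g_{c}.npz'); P=cloud(c,g['d'],np.ones((400,640),bool)); L=r.inv().apply(P-p)
    m=(abs(L[:,0])<.06)&(abs(L[:,1])<.05)&(L[:,2]>-.002)&(L[:,2]<.018); L=L[m]
    print(c,len(L),np.percentile(L,[1,50,99],axis=0)); 
    t=L[(L[:,2]>.002)&(L[:,2]<.012)]; print(np.median(t[:,2]),cv2.minAreaRect((t[:,:2]*1000).astype(np.float32)),np.linalg.lstsq(np.c_[t[:,:2],np.ones(len(t))],t[:,2],rcond=None)[0])
E
```

```text
t: 8.68
eef_pos: [0.5414, -0.0867, 0.1162]
tool_rot: [0.002, 0.99, -0.003, 0.141]
contact_force: [1.1, 1.1, -1.2]
gripper_width: 0.115
t 8.68 p [ 0.5414 -0.0867  0.1162] x [ 0.9601 -0.0061  0.2797] z [ 0.2797 -0.0049 -0.9601] F [ 1.0864  1.1061 -1.1785] T [ 0.027   0.318  -0.0294] w 0.11470874140298426
side 356 [[-0.041  -0.0323  0.0003]
 [-0.0123  0.0152  0.0065]
 [ 0.0596  0.0379  0.0153]]
0.006527235968920315 ((9.99673080444336, 5.265697479248047), (108.9089126586914, 74.51123046875), 7.985210418701172) [-0.0012  0.0013  0.0066]Traceback (most recent call last):
  File "<stdin>", line 10, in <module>
    return _quantile_unchecked(
        a, q, axis, out, overwrite_input, method, keepdims, weights)
    return _ureduce(a,
                    func=_quantile_ureduce_func,
    ...<5 lines>...
                    overwrite_input=overwrite_input,
                    method=method)
    r = func(a, **kwargs)
    result = _quantile(arr,
                       quantiles=q,
    ...<2 lines>...
                       out=out,
                       weights=wgt)
    slices_having_nans = np.isnan(arr[-1, ...])
                                  ~~~^^^^^^^^^
IndexError: index -1 is out of bounds for axis 0 with size 0
```

View pics/side3.png

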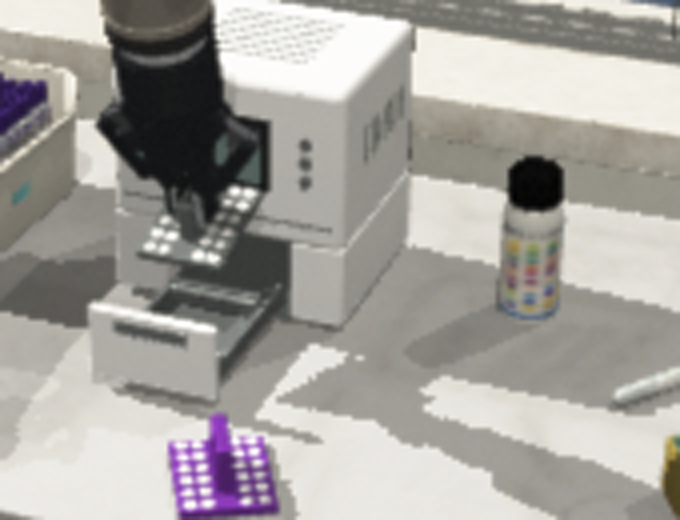

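View pics/top3.png

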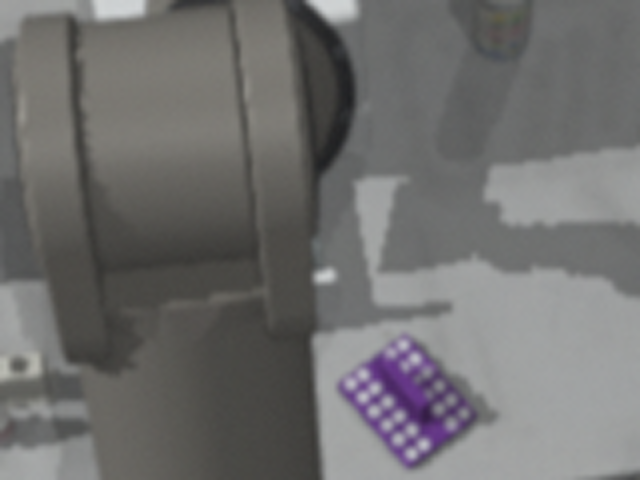

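Side view: the plate is level with the tool, tilted near edge low at about (281,190), above the open drawer. The top view is blocked by the elbow. I'll lower it now.

```bash
python3 -m jog '[[[-4.2,0,14.4],[0,0,0],1],[[-4.2,0,14.4],[0,0,0],1],[[-4.2,0,14.4],[0,0,0],1],[[-3.5,0,12],[0,0,0],1],[[0,0,0],[0,0,0],1],[[0,0,0],[0,0,0],1]]'; python3 - <<'E'
from h import *
st()
for c in('side',):
    p,d=bot.read_camera(c); a=p[150:260,230:350]if c=='side' else p[170:290,220:380]; cv2.imwrite(f'pics/{c}4.png',cv2.resize(a[:,:,::-1],None,fx=5,fy=5,interpolation=cv2.INTER_CUBIC))
E
```

```text
t: 9.52
eef_pos: [0.5415, -0.0859, 0.0586]
tool_rot: [0.002, 0.99, -0.003, 0.141]
contact_force: [-0.3, -0.5, -0.2]
gripper_width: 0.115
t 9.53 p [ 0.5415 -0.0859  0.0586] x [ 0.96  -0.005  0.28 ] z [ 0.28   -0.0043 -0.96  ] F [-0.3092 -0.4702 -0.2004] T [-0.0007  0.345   0.0202] w 0.11462626997008543
```

View pics/side4.png

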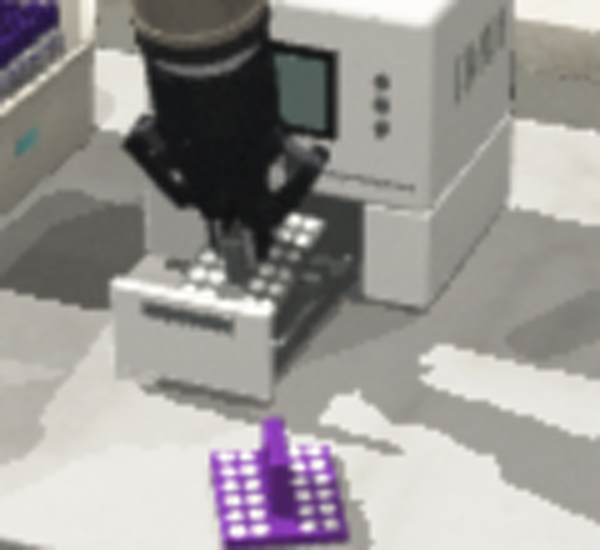

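```bash
python3 -m jog '[[[-1.7,0,5.8],[0,0,0],1],[[-1.4,0,4.8],[0,0,0],1],[[-0.6,0,1.9],[0,0,0],1],[[0,0,0],[0,0,0],1],[[0,0,0],[0,0,0],1]]'; python3 -c "
from h import *
st()"
```

```text
t: 10.2
eef_pos: [0.5413, -0.086, 0.0455]
tool_rot: [0.002, 0.99, -0.003, 0.141]
contact_force: [0.1, 0.7, -1.0]
gripper_width: 0.115
t 10.2 p [ 0.5413 -0.086   0.0455] x [ 0.96   -0.0051  0.2799] z [ 0.2799 -0.0043 -0.96  ] F [ 0.086   0.7361 -0.9973] T [ 0.0307  0.4061 -0.0039] w 0.11525394087552437
```

```bash
python3 -m jog '[[[-3.8,0,-1.1],[0,0,0],1],[[-3.8,0,-1.1],[0,0,0],1],[[-2.9,0,-0.8],[0,0,0],1],[[-2.9,0,-0.8],[0,0,0],1],[[0,0,0],[0,0,0],1],[[0,0,0],[0,0,0],1]]'; python3 -c "
from h import *
st()"; python3 -m jog '[[[-2.9,0,-0.8],[0,0,0],1],[[0,0,0],[0,0,0],1]]'; python3 -m jog '[[[-2.9,0,-0.8],[0,0,0],1],[[0,0,0],[0,0,0],1],[[0,0,0],[0,0,0],1]]';python3 -c "
from h import *
st()"
```

```text
t: 10.95
eef_pos: [0.5274, -0.0859, 0.0454]
tool_rot: [0.002, 0.99, -0.003, 0.141]
contact_force: [-0.6, 0.1, -1.1]
gripper_width: 0.111
t 10.95 p [ 0.5274 -0.0859  0.0454] x [ 0.96  -0.005  0.28 ] z [ 0.28   -0.0043 -0.96  ] F [-0.6006  0.0655 -1.1346] T [0.0426 0.3973 0.0251] w 0.11116353186529969
t: 11.2
eef_pos: [0.5238, -0.0859, 0.0451]
tool_rot: [0.002, 0.99, -0.003, 0.141]
contact_force: [-0.3, -0.4, -1.1]
gripper_width: 0.104
t: 11.58
eef_pos: [0.5213, -0.0859, 0.0453]
tool_rot: [0.002, 0.99, -0.003, 0.141]
contact_force: [0.4, 0.2, -0.9]
gripper_width: 0.102
t 11.57 p [ 0.5213 -0.0859  0.0453] x [ 0.96   -0.005   0.2798] z [ 0.2798 -0.0043 -0.96  ] F [ 0.3786  0.2116 -0.8944] T [-0.0342  0.3891 -0.0433] w 0.10177759684744603
```

```bash
python3 - <<'E'
from h import *
for c in('side',):
    p,d=bot.read_camera(c); a=p[170:240,235:325]; cv2.imwrite(f'pics/{c}5.png',cv2.resize(a[:,:,::-1],None,fx=8,fy=8,interpolation=cv2.INTER_CUBIC))
o,p0,r=cur()
P=cloud('side',d,np.ones((400,640),bool)); L=r.inv().apply(P-p0)
m=(abs(L[:,0])<.055)&(abs(L[:,1])<.04)&(L[:,2]>-.004)&(L[:,2]<.016); L=L[m]
for x in np.arange(-.05,.055,.01):
    s=L[(L[:,0]>x)&(L[:,0]<x+.01)];print(round(x,3),len(s),np.median(s[:,2]) if len(s) else 0)
b=P[(P[:,0]>.43)&(P[:,0]<.475)&(P[:,1]>-.14)&(P[:,1]<-.03)&(P[:,2]>.015)&(P[:,2]<.068)];print('panel',np.median(b,0),len(b))
print(bot.get_obs()['gripper_width'])
E
```

```text
-0.05 0 0
-0.04 0 0
-0.03 1 0.013320362573586163
-0.02 3 0.006650043220143462
-0.01 25 0.003831626084868738
0.0 36 0.0052986173086236
0.01 20 0.00438581229632167
0.02 26 0.0037041264851380134
0.03 24 0.0013031839461941116
0.04 18 0.0011669858352374592
0.05 8 -0.000851291522439739
panel [ 0.4599 -0.0885  0.0419] 495
0.10653602656941982
```

View pics/side5.png

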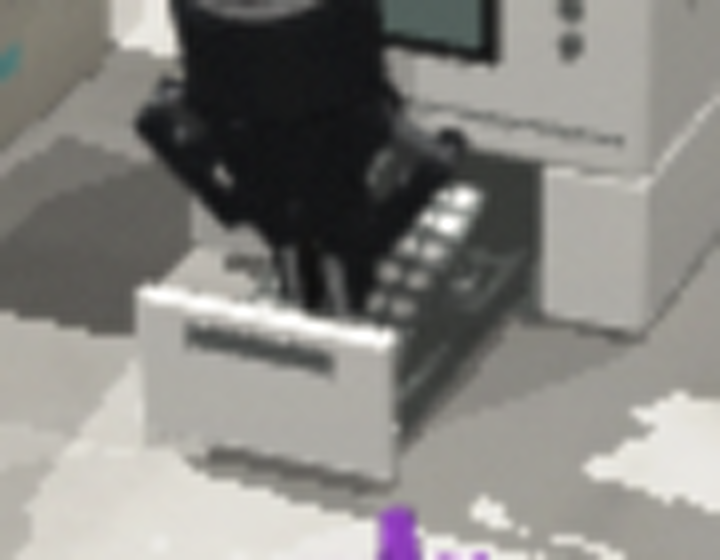

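```bash
python3 - <<'E'
from h import *
p,d=bot.read_camera('side')
o,p0,r=cur()
P=cloud('side',d,np.ones((400,640),bool)); W=P-p0
col=p.reshape(-1,3)[(d>0).ravel()]
m=(W[:,0]>-.03)&(W[:,0]<.075)&(W[:,1]>-.045)&(W[:,1]<.045)&(P[:,2]>.02)&(P[:,2]<.09)
for y0,y1 in((-.04,-.026),(-.026,-.014),(-.014,.0),(0,.04)):
    print('y',y0)
    for x in np.arange(-.03,.075,.006):
        k=m&(W[:,0]>=x)&(W[:,0]<x+.006)&(W[:,1]>=y0)&(W[:,1]<y1)
        if k.sum():print('  ',round(x,3),k.sum(),(P[k,2]*1000).round(0)[:12])
print(o['t'],o['gripper_width'],p0)
E
```

```text
y -0.04
   -0.03 2 [89. 90.]
   -0.024 1 [27.]
   -0.012 5 [41. 38. 35. 31. 24.]
   -0.006 8 [43. 44. 40. 41. 37. 36. 34. 34.]
   -0.0 9 [47. 45. 45. 46. 41. 41. 39. 40. 28.]
   0.006 4 [44. 47. 44. 28.]
   0.012 5 [48. 45. 47. 43. 39.]
   0.018 12 [53. 52. 49. 50. 50. 50. 46. 45. 47. 44. 44. 27.]
   0.024 4 [50. 51. 44. 25.]
   0.03 11 [57. 56. 54. 56. 51. 52. 53. 51. 49. 22. 20.]
   0.036 7 [61. 58. 55. 52. 54. 52. 24.]
   0.042 9 [63. 64. 58. 55. 55. 55. 54. 54. 37.]
   0.048 13 [66. 64. 62. 62. 63. 58. 59. 57. 57. 54. 33. 32.]
   0.054 13 [64. 64. 59. 38. 37. 36. 32. 33. 27. 27. 22. 25.]
   0.06 15 [70. 66. 67. 68. 64. 64. 64. 65. 62. 55. 35. 37.]
   0.066 4 [69. 67. 63. 60.]
   0.072 1 [66.]
y -0.026
   -0.03 2 [90. 84.]
   -0.024 8 [87. 88. 87. 83. 83. 80. 80. 76.]
   -0.018 8 [86. 77. 73. 71. 69. 64. 65. 54.]
   -0.012 11 [77. 73. 70. 70. 59. 61. 59. 55. 56. 52. 44.]
   -0.006 7 [69. 63. 59. 43. 43. 40. 39.]
   -0.0 3 [41. 43. 37.]
   0.006 7 [49. 46. 47. 47. 42. 42. 39.]
   0.012 9 [52. 49. 51. 51. 47. 48. 45. 46. 39.]
   0.018 6 [52. 51. 52. 48. 49. 45.]
   0.024 2 [50. 52.]
[... 354 characters left out ...]
. 50.]
   -0.012 9 [63. 53. 51. 52. 51. 44. 46. 49. 42.]
   -0.006 2 [44. 41.]
   -0.0 1 [42.]
   0.006 1 [41.]
   0.012 1 [52.]
   0.018 1 [52.]
   0.024 5 [88. 88. 86. 81. 82.]
   0.03 7 [89. 88. 83. 82. 49. 52. 46.]
   0.036 3 [88. 86. 82.]
y 0
   -0.03 7 [89. 88. 89. 90. 86. 87. 83.]
   -0.024 17 [88. 85. 88. 89. 85. 84. 82. 80. 82. 76. 77. 78.]
   -0.018 19 [88. 83. 80. 68. 71. 67. 67. 62. 65. 64. 66. 60.]
   -0.012 19 [86. 84. 85. 80. 80. 75. 72. 67. 57. 60. 51. 54.]
   -0.006 13 [72. 69. 67. 66. 61. 59. 57. 55. 43. 44. 42. 41.]
   -0.0 10 [77. 42. 43. 47. 40. 40. 43. 44. 41. 39.]
   0.006 4 [44. 45. 45. 40.]
   0.012 3 [46. 44. 44.]
11.675 0.10565949771659702 [ 0.5213 -0.0859  0.0453]
```

```bash
python3 - <<'E'
from h import *
p,d=bot.read_camera('side')
o,p0,r=cur()
a=cv2.resize(p[165:240,240:330][:,:,::-1],None,fx=8,fy=8,interpolation=cv2.INTER_CUBIC)
def draw(o3,R,col):
    c=np.array([[sx*.045,sy*.035,z] for z in(0,.008) for sx,sy in((-1,-1),(1,-1),(1,1),(-1,1))])
    c=np.vstack([c,[[sx*.025,sy*.006,.042] for sx,sy in((-1,-1),(1,-1),(1,1),(-1,1))]])
    q=proj('side',R.apply(c)+o3); q=((q-[240,165]+.5)*8).astype(int)
    for b in(4,8):cv2.polylines(a,[q[b:b+4]],True,col,1)
# plate frame from tool: x same, y,z flipped
F=Ro.from_matrix(np.diag([1,-1,-1.]))
R=r*F; draw(p0+r.apply([.004,0,.0143]),R,(0,0,255))
# data fit
P=cloud('side',d,np.ones((400,640),bool)); W=P-p0
k=(W[:,0]>0.0)&(W[:,0]<.07)&(W[:,1]>-.037)&(W[:,1]<-.016)&(P[:,2]>.036+.33*W[:,0])&(P[:,2]<.055+.33*W[:,0])
A=np.c_[W[k,0],np.ones(k.sum())];z=P[k,2]
for _ in range(5):
    s=np.linalg.lstsq(A,z,rcond=None)[0];e=z-A@s;g=abs(e)<2*np.std(e);A,z=A[g],z[g]
th=np.arctan(s[0]);print('tilt',np.degrees(th),s,len(z))
P0=P
cv2.imwrite('pics/side6.png',a)
E
```

```text
tilt 21.0973184656772 [0.3858 0.0405] 102
```

View pics/side6.png

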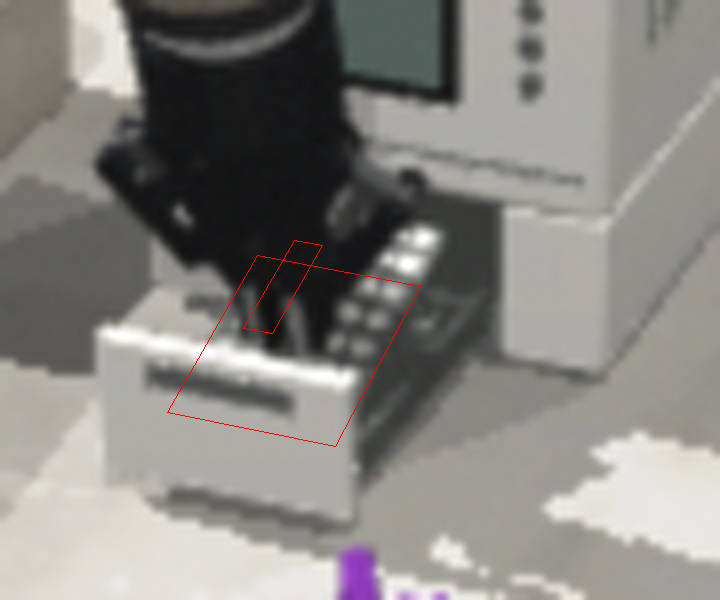

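```bash
python3 - <<'E'
from h import *
i=bot.camera_info('side');T=i['world_from_camera']
for px in((442,237),(440,250),(378,355),(375,368)):
    u,v=px[0]/8+240-.5,px[1]/8+165-.5
    r=T[:3,:3]@np.array([(u-i['cx'])/i['fx'],-(v-i['cy'])/i['fy'],-1]);o=T[:3,3]
    for y in(-.121,-.123):
        print(px,y,(o+r*(y-o[1])/r[1]))
E
```

```text
(442, 237) -0.121 [ 0.5934 -0.121   0.0635]
(442, 237) -0.123 [ 0.5884 -0.123   0.0664]
(440, 250) -0.121 [ 0.5912 -0.121   0.0587]
(440, 250) -0.123 [ 0.5862 -0.123   0.0617]
(378, 355) -0.121 [ 0.5261 -0.121   0.0454]
(378, 355) -0.123 [ 0.5213 -0.123   0.0484]
(375, 368) -0.121 [ 0.5229 -0.121   0.0413]
(375, 368) -0.123 [ 0.5182 -0.123   0.0443]
```

```bash
python3 - <<'E'
from h import *
F=Ro.from_matrix(np.diag([1,-1,-1.]))
def ov(f,out,off,s,p0,lean,dx=.004,crop=None):
    a=cv2.imread(f); r=tgt(-.3,lean); R=r*F;o3=np.array(p0)+r.apply([dx,0,.0143])
    c=np.array([[sx*.045,sy*.035,z] for z in(0,.008) for sx,sy in((-1,-1),(1,-1),(1,1),(-1,1))])
    q=proj('side',R.apply(c)+o3); q=((q-off+.5)*s).astype(int)
    cv2.polylines(a,[q[4:8]],True,(0,0,255),1); return a
a=ov('pics/side3.png','',[230,130],4,[.5414,-.0867,.1162],16.2)[80:400,40:400]
b=ov('pics/side4.png','',[230,150],5,[.5415,-.0859,.0586],16.2)[180:500,100:460]
cv2.imwrite('pics/ov.png',np.hstack([a,b]))
E
```

```text
(no output)
```

View pics/ov.png

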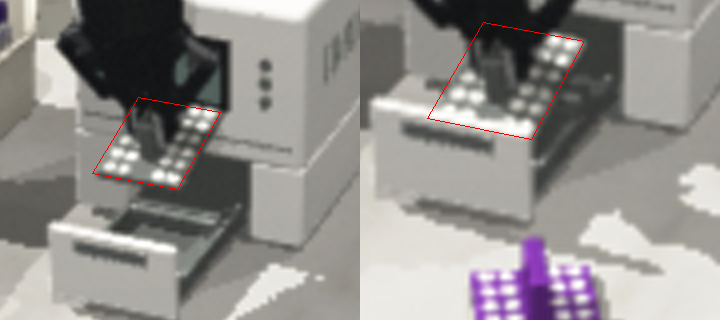

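```bash
python3 -m jog '[[[2.9,0,0.8],[0,0,0],1],[[1.9,0,0.6],[0,0,0],1],[[-5.6,0,19.2],[0,0,0],1],[[0,0,0],[0,0,0],1]]' 120 >/dev/null; echo; python3 - <<'E'
from h import *
st()
E
```

```text
t 12.22 p [ 0.5317 -0.0859  0.0325] x [ 0.9574 -0.0038  0.2889] z [ 0.2889 -0.0051 -0.9574] F [ 1.7029  1.8582 14.5157] T [ 0.8057 -0.7902  0.0297] w 0.10136414599780126
```

I typed the lift with the wrong sign and pressed the plate down at 14 N. I'm lifting it the right way now.

```bash
python3 -m jog '[[[2.8,0,-9.6],[0,0,0],1],[[5.6,0,-19.2],[0,0,0],1],[[5.6,0,-19.2],[0,0,0],1],[[0,0,0],[0,0,0],1],[[0,0,0],[0,0,0],1]]' 120 >/dev/null; echo; python3 - <<'E'
from h import *
st()
p,d=bot.read_camera('side'); a=p[150:260,230:350]; cv2.imwrite(f'pics/side7.png',cv2.resize(a[:,:,::-1],None,fx=5,fy=5,interpolation=cv2.INTER_CUBIC))
o,p0,r=cur()
P=cloud('side',d,np.ones((400,640),bool)); W=P-p0
for y0,y1 in((-.05,-.032),(-.032,-.01)):
    for x in np.arange(-.06,.075,.008):
        k=(W[:,0]>=x)&(W[:,0]<x+.008)&(W[:,1]>=y0)&(W[:,1]<y1)&(P[:,2]>.03)&(P[:,2]<.13)
        if k.sum():print('  ',round(x,3),k.sum(),np.sort(W[k,2]*1000).round(0)[::max(1,k.sum()//8)])
    print()
E
```

```text
t 12.85 p [ 0.5253 -0.0867  0.0788] x [ 0.9609 -0.0051  0.2767] z [ 0.2767 -0.007  -0.9609] F [ 0.0667 -0.1249 -1.135 ] T [-0.0816  0.4547 -0.023 ] w 0.10812581957143325
   -0.06 16 [-40. -33. -20. -17. -16. -11.  -9.  -8.]
   -0.036 1 [47.]
   -0.028 7 [-48.  41.  44.  44.  48.  50.  50.]
   -0.02 1 [-8.]
   -0.012 7 [-11.  -9.  -8.  -8.  -5.  -4.  -2.]
   -0.004 8 [-48.  -8.  -3.  -3.  -2.  -1.   0.   1.]
   0.004 4 [-8.  1.  3.  8.]
   0.012 6 [-46.  -4.   0.   2.   3.   3.]
   0.02 5 [-1.  3.  6.  7.  9.]
   0.028 7 [-48.   1.   4.   6.   7.   9.   9.]
   0.036 4 [-48.   7.  11.  13.]
   0.044 9 [-47. -44.   6.   8.  10.  11.  13.  15.  16.]
   0.052 9 [-47. -45. -45. -45. -42. -41.  14.  17.  20.]
   0.06 4 [-48. -48.  18.  19.]
   0.068 9 [-47.   3.   8.  14.  17.  33.  39.  43.  44.]

   -0.06 10 [-47. -45. -35. -33. -17.  -9.  -9.  -6.  -6.  -5.]
   -0.052 1 [-11.]
   -0.028 24 [30. 38. 41. 42. 44. 46. 48. 49.]
   -0.02 26 [-8. -2. 12. 16. 21. 26. 30. 35. 50.]
   -0.012 35 [-14.  -9.  -6.  -4.  -2.   2.  10.  17.  30.]
   -0.004 17 [-5. -4. -3. -2. -1.  0.  1. 14. 24.]
   0.004 10 [-2. -1. -1. -0.  1.  1.  2.  3.  4. 16.]
   0.012 13 [-3. -0. -0.  0.  1.  2.  3.  3.  3.  3.  4.  5.  6.]
   0.02 13 [1. 2. 2. 3. 3. 4. 5. 6. 7. 7. 9. 9. 9.]
   0.028 16 [ 5.  5.  7.  7.  9. 10. 12. 13.]
   0.036 9 [ 8.  8.  9. 10. 10. 12. 14. 14. 15.]
   0.044 10 [-43. -41.   9.  12.  13.  15.  15.  16.  16.  17.]
   0.052 25 [-49. -46. -44. -43.  11.  15.  17.  18.  19.]
   0.06 11 [-43. -43.  13.  17.  19.  19.  19.  19.  19.  21.  21.]
   0.068 10 [20. 21. 21. 22. 22. 26. 29. 34. 49. 50.]
```

View pics/side7.png

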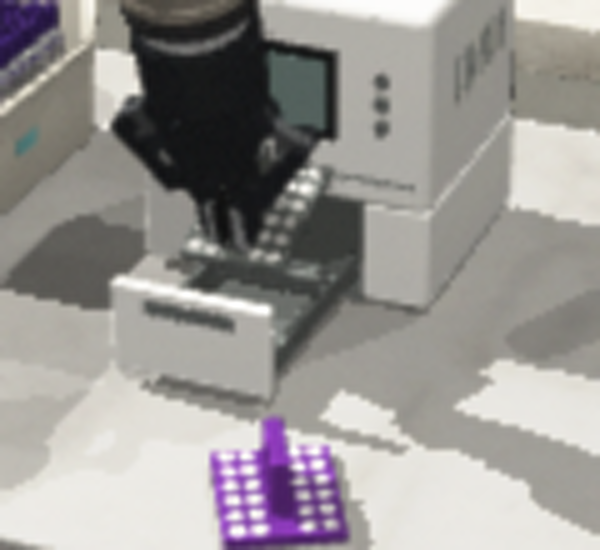

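```bash
python3 -m jog '[[[2,0,0],[0,-6,0],1],[[0,0,0],[0,0,0],1],[[-2.6,0,14.8],[0,0,0],1],[[-2.6,0,14.8],[0,0,0],1],[[-1.7,0,9.8],[0,0,0],1],[[0,0,0],[0,0,0],1],[[0,0,0],[0,0,0],1]]' 120 ; echo; python3 - <<'E'
from h import *
st()
p,d=bot.read_camera('side'); a=p[150:260,230:350]; cv2.imwrite(f'pics/side8.png',cv2.resize(a[:,:,::-1],None,fx=5,fy=5,interpolation=cv2.INTER_CUBIC))
E
```

```text
t: 13.78
eef_pos: [0.5283, -0.0866, 0.0402]
tool_rot: [0.003, 0.996, -0.003, 0.089]
contact_force: [0.2, -0.4, -1.7]
gripper_width: 0.105

t 13.78 p [ 0.5283 -0.0866  0.0402] x [ 0.9843 -0.0053  0.1765] z [ 0.1765 -0.0062 -0.9843] F [ 0.2412 -0.3779 -1.747 ] T [ 0.0051  0.2452 -0.0014] w 0.10461128046441709
```

View pics/side8.png

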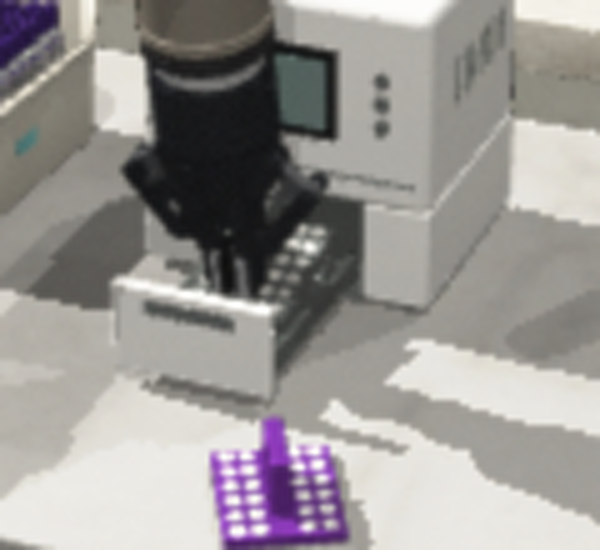

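```bash
python3 -m jog '[[[-0.5,0,3],[0,0,0],1],[[0,0,0],[0,0,0],1]]' 120; python3 -m jog '[[[-0.4,0,2],[0,0,0],1],[[0,0,0],[0,0,0],1]]'; python3 -m jog '[[[-0.4,0,2],[0,0,0],1],[[0,0,0],[0,0,0],1]]'
```

```text
t: 14.08
eef_pos: [0.528, -0.0868, 0.037]
tool_rot: [0.003, 0.996, -0.003, 0.088]
contact_force: [0.4, 0.7, -1.6]
gripper_width: 0.106
t: 14.32
eef_pos: [0.5287, -0.0869, 0.0354]
tool_rot: [0.003, 0.996, -0.003, 0.089]
contact_force: [-0.9, -0.7, 4.4]
gripper_width: 0.101
t: 14.58
eef_pos: [0.5301, -0.0868, 0.0342]
tool_rot: [0.003, 0.996, -0.003, 0.09]
contact_force: [-1.1, -0.5, 10.0]
gripper_width: 0.105
```

```bash
python3 -m jog '[[[0.2,0,-1.5],[0,0,0],0.3],[[0,0,0],[0,0,0],0.3],[[0,0,0],[0,0,0],0.3],[[8,0,-45],[0,0,0],0.2],[[8,0,-45],[0,0,0],0],[[0,0,0],[0,0,0],0]]' 120; echo; python3 - <<'E'
from h import *
st()
p,d=bot.read_camera('side'); a=p[150:260,230:350]; cv2.imwrite(f'pics/side9.png',cv2.resize(a[:,:,::-1],None,fx=5,fy=5,interpolation=cv2.INTER_CUBIC))
np.savez('g_side',p=p,d=d)
p,d=bot.read_camera('top'); a=p[180:260,250:350]; cv2.imwrite(f'pics/top9.png',cv2.resize(a[:,:,::-1],None,fx=5,fy=5,interpolation=cv2.INTER_CUBIC))
np.savez('g_top',p=p,d=d)
E
```

```text
t: 15.32
eef_pos: [0.5302, -0.0865, 0.1291]
tool_rot: [0.003, 0.996, -0.003, 0.091]
contact_force: [-0.2, -0.6, -0.3]
gripper_width: 0.499

t 15.32 p [ 0.5302 -0.0865  0.1291] x [ 0.9832 -0.0057  0.1822] z [ 0.1822 -0.0072 -0.9832] F [-0.2263 -0.5691 -0.3222] T [0.0319 0.2162 0.0173] w 0.4987926902257351
```

View pics/side9.png

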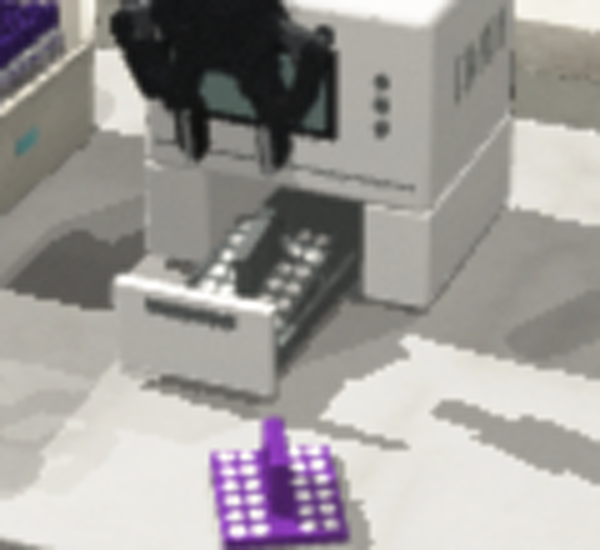

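View pics/top9.png

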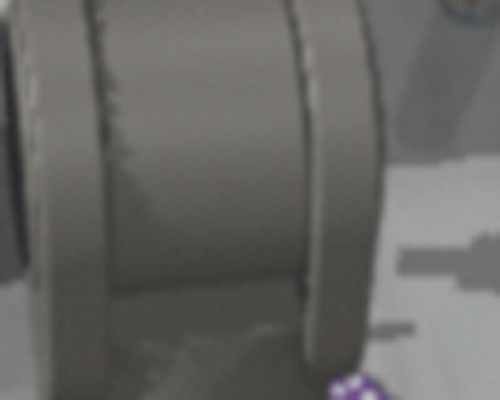

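Side view: the plate lies tilted in the drawer with its far edge on the stop. The rib runs from about (278,207) to (284,193) and the plate is aligned with the drawer. I'll fit its pose.

```bash
python3 - <<'E'
from h import *
from scipy.optimize import minimize
g=np.load('g_side.npz');p,d=g['p'],g['d'];P=cloud('side',d,np.ones((400,640),bool))
k=(P[:,0]>.49)&(P[:,0]<.60)&(P[:,1]>-.125)&(P[:,1]<-.045)&(P[:,2]>.022)&(P[:,2]<.095);Q=P[k];print(len(Q))
rows=Q[(Q[:,1]<-.097)]
for x in np.arange(.49,.6,.008):
    for lab,s in(('right',rows),('rib',Q[(Q[:,1]>-.097)&(Q[:,1]<-.076)]),('left',Q[Q[:,1]>-.076])):
        z=s[(s[:,0]>=x)&(s[:,0]<x+.008)][:,2]*1000
        print(lab,round(x,3),np.sort(z).round(0)[::max(1,len(z)//7)].tolist(),end=' | ')
    print()
b=P[(P[:,0]>.43)&(P[:,0]<.475)&(P[:,1]>-.14)&(P[:,1]<-.03)&(P[:,2]>.015)&(P[:,2]<.068)];print('panel',np.median(b,0),len(b))
E
```

```text
381
right 0.49 [] | rib 0.49 [] | left 0.49 [] | 
right 0.498 [] | rib 0.498 [] | left 0.498 [] | 
right 0.506 [27.0] | rib 0.506 [] | left 0.506 [] | 
right 0.514 [26.0, 26.0, 27.0, 30.0, 68.0] | rib 0.514 [69.0] | left 0.514 [] | 
right 0.522 [23.0, 27.0, 27.0, 29.0, 29.0, 32.0] | rib 0.522 [43.0, 56.0, 63.0, 63.0, 64.0, 66.0] | left 0.522 [] | 
right 0.53 [26.0, 27.0, 27.0, 28.0, 30.0, 32.0, 32.0, 32.0, 33.0] | rib 0.53 [32.0, 35.0, 44.0, 47.0, 51.0, 55.0, 57.0, 65.0] | left 0.53 [31.0, 31.0, 35.0] | 
right 0.538 [25.0, 29.0, 30.0, 31.0, 32.0, 33.0, 33.0, 35.0, 35.0, 37.0] | rib 0.538 [30.0, 33.0, 40.0, 54.0, 63.0, 66.0, 69.0, 71.0] | left 0.538 [27.0, 32.0, 33.0, 33.0, 34.0, 35.0, 36.0] | 
right 0.546 [28.0, 32.0, 34.0, 35.0, 37.0, 38.0, 41.0] | rib 0.546 [34.0, 41.0, 46.0, 51.0, 60.0, 61.0, 65.0, 67.0, 71.0, 76.0] | left 0.546 [30.0, 30.0, 32.0, 34.0, 34.0, 35.0, 36.0, 40.0] | 
right 0.554 [29.0, 32.0, 35.0, 36.0, 38.0, 39.0, 40.0, 40.0, 41.0] | rib 0.554 [34.0, 40.0, 51.0, 61.0, 68.0, 72.0, 76.0] | left 0.554 [25.0, 28.0, 35.0, 35.0, 36.0, 36.0, 36.0, 37.0, 37.0, 38.0, 41.0] | 
[... 184 characters left out ...]
 40.0, 41.0, 44.0, 44.0, 46.0] | 
right 0.57 [36.0, 39.0, 42.0, 43.0, 44.0, 44.0, 47.0] | rib 0.57 [36.0, 44.0, 53.0, 59.0, 68.0, 74.0, 75.0, 75.0, 77.0] | left 0.57 [28.0, 38.0, 39.0, 42.0, 44.0, 46.0, 47.0] | 
right 0.578 [24.0, 28.0, 36.0, 41.0, 43.0, 44.0, 47.0, 50.0] | rib 0.578 [43.0, 48.0, 51.0] | left 0.578 [42.0, 42.0, 45.0, 47.0, 49.0, 50.0] | 
right 0.586 [27.0, 42.0, 44.0, 45.0, 45.0, 46.0, 47.0, 49.0, 49.0] | rib 0.586 [43.0, 46.0, 49.0] | left 0.586 [35.0, 45.0, 45.0, 47.0, 49.0] | 
right 0.594 [44.0, 46.0, 48.0, 49.0, 50.0, 50.0, 51.0, 87.0] | rib 0.594 [47.0, 48.0, 49.0, 49.0, 52.0, 86.0, 92.0] | left 0.594 [34.0, 49.0, 50.0, 51.0, 88.0] | 
panel [ 0.4645 -0.0876  0.0416] 477
```

```bash
python3 -c "
from h import *
plan([.5427,-.0868,.099],tgt(-.4,14.5),2)
plan([.5577,-.0868,.041],tgt(-.4,14.5),3,[.5427,-.0868,.099],tgt(-.4,14.5))
"
```

```text
t 15.425 from [ 0.5275 -0.0865  0.1257] [[0.984, -0.007, 0.176], [-0.006, -1.0, -0.007], [0.176, 0.006, -0.984]] rot per row [0.15 2.18 0.04]
[ 5.1  0.  14.5]
[ 4.6  0.  14.7]
t 15.425 from [ 0.5427 -0.0868  0.099 ] [[0.968, -0.007, 0.25], [-0.007, -1.0, -0.002], [0.25, 0.0, -0.968]] rot per row [0. 0. 0.]
[-0. -0. 20.]
[-0. -0. 20.]
[-0. -0. 20.]
```

```bash
python3 -m jog '[[[5.1,0,14.5],[0.1,2.2,0],0],[[4.6,0,14.7],[0.1,2.2,0],0],[[0,0,20],[0,0,0],0],[[0,0,20],[0,0,0],0],[[0,0,18],[0,0,0],0],[[0,0,0],[0,0,0],0]]' 120; python3 -c "
from h import *
st()
plan([.5577,-.0868,.041],tgt(-.4,14.5),1)"
```

```text
t: 16.18
eef_pos: [0.5561, -0.0863, 0.0407]
tool_rot: [0.001, 0.992, -0.002, 0.124]
contact_force: [-0.4, -0.6, 0.7]
gripper_width: 0.505
t 16.18 p [ 0.5561 -0.0863  0.0407] x [ 0.9691 -0.0045  0.2468] z [ 0.2468 -0.0027 -0.9691] F [-0.435  -0.6385  0.6596] T [0.056  0.2954 0.0129] w 0.5054463855437906
t 16.175 from [ 0.5561 -0.0863  0.0407] [[0.969, -0.005, 0.247], [-0.005, -1.0, -0.003], [0.247, 0.002, -0.969]] rot per row [0.06 0.21 0.13]
[1.6 0.5 0.1]
```

```bash
python3 -m jog '[[[1.5,0,0],[0,0,0],0.5],[[0,0,0],[0,0,0],1],[[0,0,0],[0,0,0],1],[[0,0,0],[0,0,0],1],[[0,0,0],[0,0,0],1]]' 120;  python3 - <<'E'
from h import *
st()
p,d=bot.read_camera('side'); a=p[160:250,240:340]; a=np.ascontiguousarray(cv2.resize(a[:,:,::-1],None,fx=6,fy=6,interpolation=cv2.INTER_CUBIC))
np.savez('g_side',p=p,d=d)
o,p0,r=cur();F=Ro.from_matrix(np.diag([1,-1,-1.]));R=r*F
c=np.array([[sx*.045,sy*.035,.008] for sx,sy in((-1,-1),(1,-1),(1,1),(-1,1))])
q=proj('side',R.apply(c)+p0+r.apply([.0,0,.0115])-[.0018,.001,0]);q=((q-[240,160]+.5)*6).astype(int)
cv2.polylines(a,[q],True,(0,0,255),1);cv2.imwrite('pics/side10.png',a)
E
```

```text
t: 16.8
eef_pos: [0.5596, -0.0868, 0.0441]
tool_rot: [0.001, 0.992, -0.003, 0.127]
contact_force: [-1.4, -0.1, 7.7]
gripper_width: 0.117
t 16.8 p [ 0.5596 -0.0868  0.0441] x [ 0.9676 -0.0053  0.2523] z [ 0.2523 -0.0034 -0.9676] F [-1.4366 -0.079   7.65  ] T [ 0.1926  0.2724 -0.0332] w 0.1166308923299633
```

View pics/side10.png

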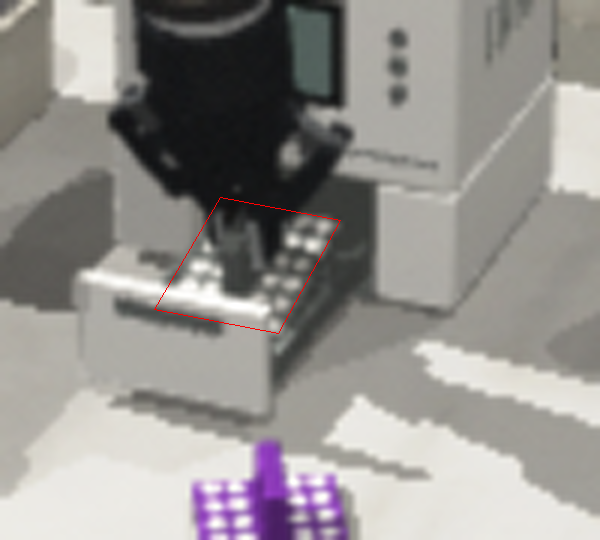

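```bash
python3 -m jog '[[[0.2,0,-1],[0,0,0],1],[[-2.9,0,-0.75],[0,0,0],1],[[-2.9,0,-0.75],[0,0,0],1],[[-2.9,0,-0.75],[0,0,0],1]]' 120|sed -n '2p;4,5p'; for i in 1; do python3 -m jog '[[[-2.9,0,-0.75],[0,0,0],1]]'|sed -n '2p;4,5p'; done;  python3 -m jog '[[[-2.9,0,-0.75],[0,0,0],1]]'|sed -n '2p;4,5p';  python3 -m jog '[[[0,0,0],[0,0,0],1]]'|sed -n '2p;4,5p'
python3 - <<'E'
from h import *
st()
p,d=bot.read_camera('side'); a=p[160:250,240:340]; a=np.ascontiguousarray(cv2.resize(a[:,:,::-1],None,fx=6,fy=6,interpolation=cv2.INTER_CUBIC))
P=cloud('side',d,np.ones((400,640),bool));b=P[(P[:,0]>.43)&(P[:,0]<.475)&(P[:,1]>-.14)&(P[:,1]<-.03)&(P[:,2]>.015)&(P[:,2]<.068)];print('panel',np.median(b,0),len(b))
o,p0,r=cur();F=Ro.from_matrix(np.diag([1,-1,-1.]));R=r*F
c=np.array([[sx*.045,sy*.035,.008] for sx,sy in((-1,-1),(1,-1),(1,1),(-1,1))])
q=proj('side',R.apply(c)+p0+r.apply([.0,0,.0115])-[.0018,.001,0]);q=((q-[240,160]+.5)*6).astype(int)
cv2.polylines(a,[q],True,(0,0,255),1);cv2.imwrite('pics/side11.png',a)
E
```

```text
eef_pos: [0.5495, -0.0866, 0.0441]
contact_force: [0.4, -0.2, -0.8]
gripper_width: 0.111
eef_pos: [0.5466, -0.0866, 0.0442]
contact_force: [0.4, -0.3, -1.2]
gripper_width: 0.108
eef_pos: [0.5437, -0.0866, 0.0442]
contact_force: [-0.4, -0.2, -1.2]
gripper_width: 0.111
eef_pos: [0.5436, -0.0866, 0.0443]
contact_force: [0.7, -0.6, -0.4]
gripper_width: 0.108
t 17.73 p [ 0.5436 -0.0866  0.0443] x [ 0.9681 -0.0051  0.2506] z [ 0.2506 -0.0033 -0.9681] F [ 0.6958 -0.5849 -0.3766] T [-0.0022  0.3448 -0.0237] w 0.10820565190985038
panel [ 0.4673 -0.0874  0.0418] 468
```

View pics/side11.png

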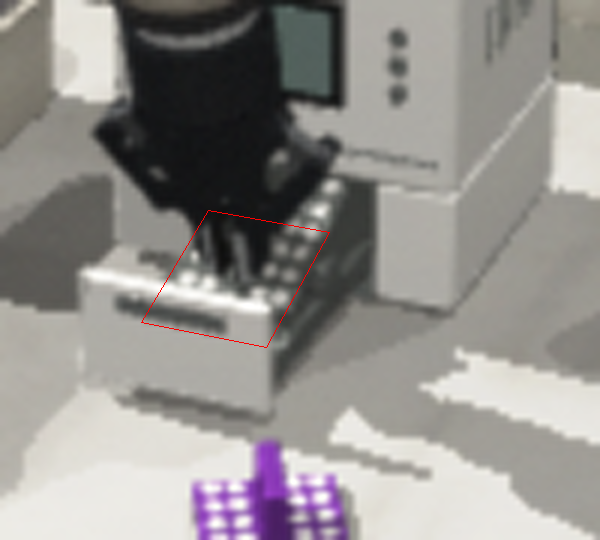

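```bash
cat >> h.py <<'E'
def platefit(d,yc=-.087,show=True):
    """fit plate pose (x of near bottom edge, z of it, tilt) to side depth, strips beside rib"""
    from scipy.optimize import minimize
    P=cloud('side',d,np.ones((400,640),bool))+[.0018,.001,0]
    k=(P[:,0]>.49)&(P[:,0]<.62)&(P[:,1]>yc-.033)&(P[:,1]<yc-.012)&(P[:,2]>.022)&(P[:,2]<.085);Q=P[k]
    best=None
    for th in np.radians(np.arange(-2,30,.5)):
        s,c=np.sin(th),np.cos(th); n=Q[:,2]*c-Q[:,0]*s; h=np.histogram(n,np.arange(n.min(),n.max()+.001,.001))
        w=np.convolve(h[0],[1,1,1],'same');j=w.argmax()
        if best is None or w[j]>best[0]:best=(w[j],th,(h[1][j]+h[1][j+1])/2)
    _,th,n0=best;s,c=np.sin(th),np.cos(th);n=Q[:,2]*c-Q[:,0]*s;u=Q[:,0]*c+Q[:,2]*s
    I=abs(n-n0)<.003;n0=n[I].mean();uu=np.sort(u[I]);
    f=np.percentile(uu,98.5);
    far=np.array([f*c-n0*s,f*s+n0*c]);near=far-.09*np.array([c,s])
    if show:print('tilt',np.degrees(th).round(1),'votes',best[0],'n',len(Q),'far top',far,'near top',near,'visible near',uu[0]*c-n0*s)
    b=P[(P[:,0]>.43)&(P[:,0]<.49)&(P[:,1]>-.14)&(P[:,1]<-.03)&(P[:,2]>.015)&(P[:,2]<.068)];print('panel x',np.median(b[:,0]))
E
python3 - <<'E'
from h import *
d=np.load('g_side.npz')['d'];platefit(d)
p,d=bot.read_camera('side');platefit(d);st()
E
```

```text
tilt 14.5 votes 58 n 151 far top [0.6029 0.0493] near top [0.5158 0.0268] visible near 0.5174099396753331
panel x 0.4668433110202471
tilt 21.0 votes 50 n 171 far top [0.615  0.0681] near top [0.531  0.0359] visible near 0.5321206607232983
panel x 0.46881202032414115
t 17.82 p [ 0.544  -0.0866  0.0443] x [ 0.968 -0.005  0.251] z [ 0.251  -0.0032 -0.968 ] F [ 0.3455 -0.4714 -0.8358] T [0.1046 0.3403 0.0224] w 0.10976127627648938
```

```bash
python3 - <<'E'
from h import *
p,d=bot.read_camera('side')
i=bot.camera_info('side');T=i['world_from_camera']
for px in((346,183),(338,228)):
    u,v=px[0]/6+240-.5,px[1]/6+160-.5
    r=T[:3,:3]@np.array([(u-i['cx'])/i['fx'],-(v-i['cy'])/i['fy'],-1]);o=T[:3,3]
    print(px,(o+r*(-.1228-o[1])/r[1])+[.0018,.001,0])
a=p[175:220,262:312];cv2.imwrite('pics/side12.png',cv2.resize(a[:,:,::-1],None,fx=14,fy=12,interpolation=cv2.INTER_CUBIC))
E
```

```text
(346, 183) [ 0.6117 -0.1218  0.0706]
(338, 228) [ 0.6    -0.1218  0.0492]
```

View pics/side12.png

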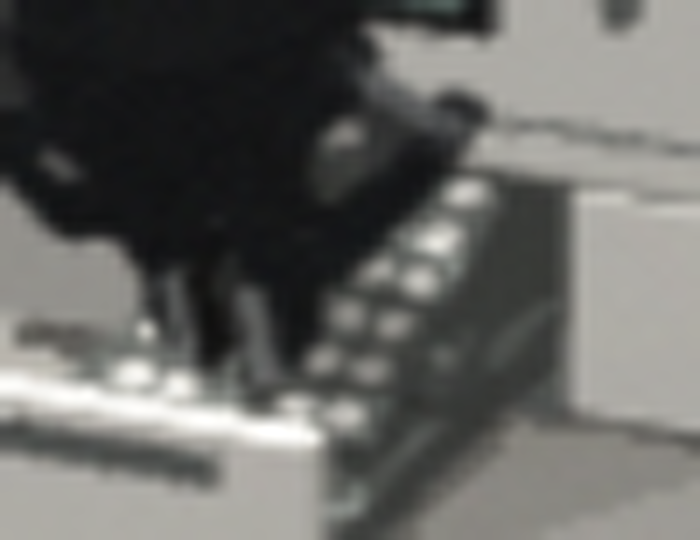

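```bash
python3 - <<'E'
from h import *
p,d=bot.read_camera('side')
i=bot.camera_info('side');T=i['world_from_camera']
def pt(u,v):
    z=np.median(d[v-0:v+1,u-0:u+1]);return T[:3,:3]@np.array([(u-i['cx'])/i['fx']*z,-(v-i['cy'])/i['fy']*z,-z])+T[:3,3]+[.0018,.001,0]
for c in((467,190),(437,238),(418,280),(393,325),(370,370),(345,413),(380,270),(350,318),(325,358),(295,403),(178,385),(130,375)):
    u,v=int(262+c[0]/14),int(175+c[1]/12); print(c,(u,v),pt(u,v),p[v,u])
E
```

```text
(467, 190) (295, 190) [ 0.61   -0.115   0.0701] [181 180 174]
(437, 238) (293, 194) [ 0.5997 -0.1122  0.0602] [195 193 187]
(418, 280) (291, 198) [ 0.5833 -0.1119  0.0539] [184 182 177]
(393, 325) (290, 202) [ 0.5631 -0.1166  0.0508] [132 131 126]
(370, 370) (288, 205) [ 0.5601 -0.111   0.0404] [137 136 132]
(345, 413) (286, 209) [ 0.5431 -0.1111  0.035 ] [189 188 182]
(380, 270) (289, 197) [ 0.5859 -0.104   0.0547] [161 161 155]
(350, 318) (287, 201) [ 0.5647 -0.1058  0.0514] [131 130 126]
(325, 358) (285, 204) [ 0.5576 -0.1018  0.0435] [131 129 125]
(295, 403) (283, 208) [ 0.5366 -0.1038  0.0405] [186 184 178]
(178, 385) (274, 207) [ 0.5407 -0.0713  0.0353] [241 240 237]
(130, 375) (271, 206) [ 0.5431 -0.0599  0.0353] [243 242 239]
```

```bash
cat >> h.py <<'E'
def dots(show=None,off=(255,165),sz=(65,65)):
    """pale marks of plate from side view, 3d"""
    p,d=bot.read_camera('side');c=p.astype(int)
    i=bot.camera_info('side');T=i['world_from_camera']
    if show:
        a=p[off[1]:off[1]+sz[1],off[0]:off[0]+sz[0]];cv2.imwrite(show,cv2.resize(a[:,:,::-1],None,fx=10,fy=9,interpolation=cv2.INTER_CUBIC))
    return p,d
E
python3 -m jog '[[[0,0,0],[0,0,0],1],[[0,0,0],[0,0,0],1]]' 40; python3 -m jog '[[[-2.9,0,-0.75],[0,0,0],1],[[-2.9,0,-0.75],[0,0,0],1],[[0,0,0],[0,0,0],1]]'
python3 - <<'E'
from h import *
p,d=dots('pics/side13.png');platefit(d)
E
```

```text
t: 18.18
eef_pos: [0.5439, -0.0866, 0.0442]
tool_rot: [0.001, 0.992, -0.003, 0.126]
contact_force: [-0.6, 0.4, -0.8]
gripper_width: 0.113
t: 18.55
eef_pos: [0.5375, -0.0866, 0.0442]
tool_rot: [0.001, 0.992, -0.003, 0.126]
contact_force: [0.3, -0.8, -0.5]
gripper_width: 0.106
tilt 23.5 votes 45 n 166 far top [0.6051 0.0698] near top [0.5226 0.0339] visible near 0.531061579025917
panel x 0.46862633969699674
```

View pics/side13.png

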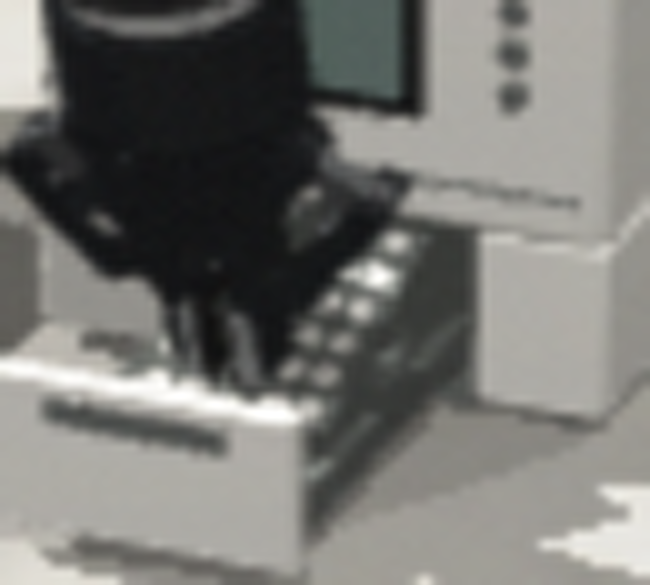

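```bash
python3 -m jog '[[[-3,0,-0.8],[0,-4.5,0],1],[[-3,0,-0.5],[0,-4.5,0],1],[[-0.3,0,3],[0,0,0],1],[[-0.4,0,4],[0,0,0],1],[[0,0,0],[0,0,0],1]]' 40; python3 -m jog '[[[-0.2,0,2],[0,0,0],1],[[0,0,0],[0,0,0],1]]';  python3 -m jog '[[[-0.2,0,2],[0,0,0],1],[[0,0,0],[0,0,0],1]]'
python3 - <<'E'
from h import *
p,d=dots('pics/side14.png');platefit(d)
E
```

```text
t: 19.23
eef_pos: [0.5306, -0.0866, 0.0365]
tool_rot: [0.001, 0.999, -0.003, 0.048]
contact_force: [0.7, -0.2, -0.5]
gripper_width: 0.113
t: 19.48
eef_pos: [0.532, -0.0865, 0.0355]
tool_rot: [0.001, 0.999, -0.003, 0.049]
contact_force: [-1.8, 0.2, 2.6]
gripper_width: 0.111
t: 19.73
eef_pos: [0.5345, -0.0865, 0.0353]
tool_rot: [0.001, 0.999, -0.003, 0.051]
contact_force: [-0.9, 0.0, 12.6]
gripper_width: 0.112
tilt 16.5 votes 49 n 152 far top [0.6082 0.0499] near top [0.5219 0.0244] visible near 0.5247999036822074
panel x 0.47205404314231914
```

View pics/side14.png

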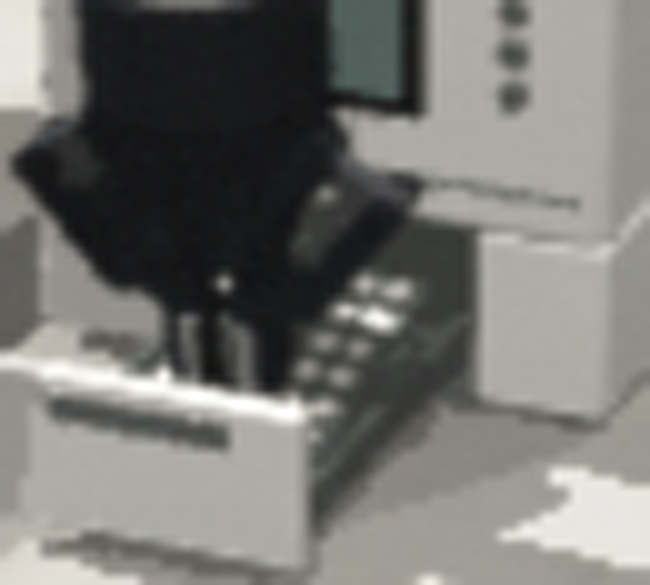

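```bash
python3 -m jog '[[[0,0,-1],[0,0,0],0.3],[[0,0,0],[0,0,0],0],[[0,0,-8],[0,0,0],0],[[0,0,0],[0,0,0],0]]' 60; python3 - <<'E'
from h import *
p,d=dots('pics/side15.png');platefit(d)
st()
plan([.5635,-.0867,.043],tgt(-.4,15),3)
E
```

```text
t: 20.27
eef_pos: [0.5312, -0.0866, 0.0427]
tool_rot: [0.001, 0.999, -0.003, 0.049]
contact_force: [0.5, 0.2, 0.2]
gripper_width: 0.5
tilt 14.5 votes 41 n 113 far top [0.611 0.049] near top [0.5238 0.0265] visible near 0.5241863190344966
panel x 0.4718432035973511
t 20.32 p [ 0.531  -0.0866  0.0425] x [ 0.9953 -0.0057  0.0969] z [ 0.0969 -0.0024 -0.9953] F [ 0.3628 -0.4627  0.491 ] T [ 0.0633  0.0944 -0.0411] w 0.4986005556420786
t 20.325 from [ 0.531  -0.0866  0.0425] [[0.995, -0.006, 0.097], [-0.006, -1.0, -0.002], [0.097, 0.002, -0.995]] rot per row [0.03 3.15 0.03]
[10.8 -0.   0.9]
[10.7 -0.   1.5]
[10.6 -0.   2.1]
```

View pics/side15.png

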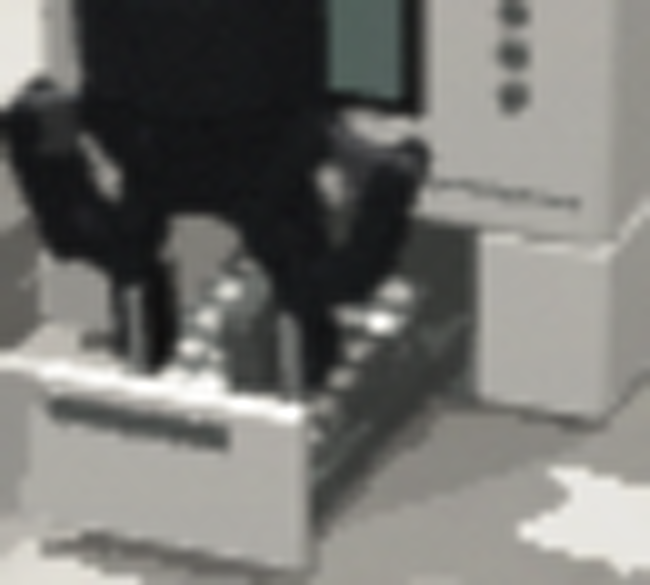

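```bash
python3 -m jog '[[[11.7,0,0.8],[0,3,0],0],[[11.6,0,1.3],[0,3,0],0],[[11.5,0,1.8],[0,3,0],0],[[0,0,0],[0,0,0],0],[[0,0,0],[0,0,0],0.5],[[0,0,0],[0,0,0],1],[[0,0,0],[0,0,0],1],[[0,0,0],[0,0,0],1],[[0,0,0],[0,0,0],1]]' 60; python3 - <<'E'
from h import *
p,d=dots('pics/side16.png');platefit(d)
st()
E
```

```text
t: 21.45
eef_pos: [0.5659, -0.0868, 0.0436]
tool_rot: [0.001, 0.992, -0.003, 0.126]
contact_force: [-1.5, -0.5, 1.9]
gripper_width: 0.132
tilt 16.0 votes 49 n 147 far top [0.6092 0.05  ] near top [0.5227 0.0252] visible near 0.5285916126624814
panel x 0.4719833679071932
t 21.5 p [ 0.5659 -0.0868  0.0435] x [ 0.968  -0.0052  0.2508] z [ 0.2508 -0.0033 -0.968 ] F [-0.4249  0.385   2.169 ] T [-0.0251  0.4095  0.0616] w 0.12990061942422632
```

View pics/side16.png

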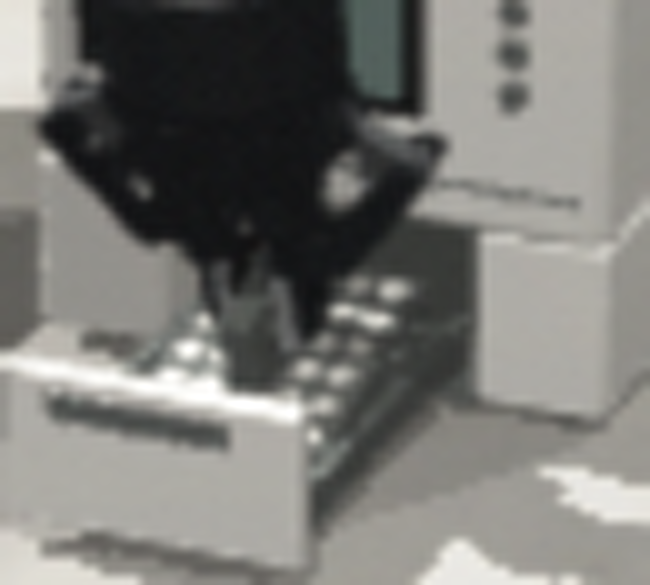

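```bash
python3 -m jog '[[[-2.7,0,-1.2],[0,0,0],1],[[-2.9,0,-0.75],[0,0,0],1],[[0,0,0],[0,0,0],1]]' 60; python3 - <<'E'
from h import *
p,d=dots('pics/side17.png');platefit(d)
st()
E
```

```text
t: 21.88
eef_pos: [0.5594, -0.0867, 0.0437]
tool_rot: [0.001, 0.992, -0.003, 0.126]
contact_force: [-0.6, 0.3, -1.5]
gripper_width: 0.125
tilt 15.5 votes 54 n 137 far top [0.6033 0.0502] near top [0.5166 0.0261] visible near 0.5330555225800305
panel x 0.4720599415144707
t 21.93 p [ 0.5597 -0.0867  0.0438] x [ 0.9681 -0.0052  0.2505] z [ 0.2505 -0.0032 -0.9681] F [ 0.713   0.3168 -1.3862] T [0.018  0.2856 0.0088] w 0.12861164266942027
```

View pics/side17.png

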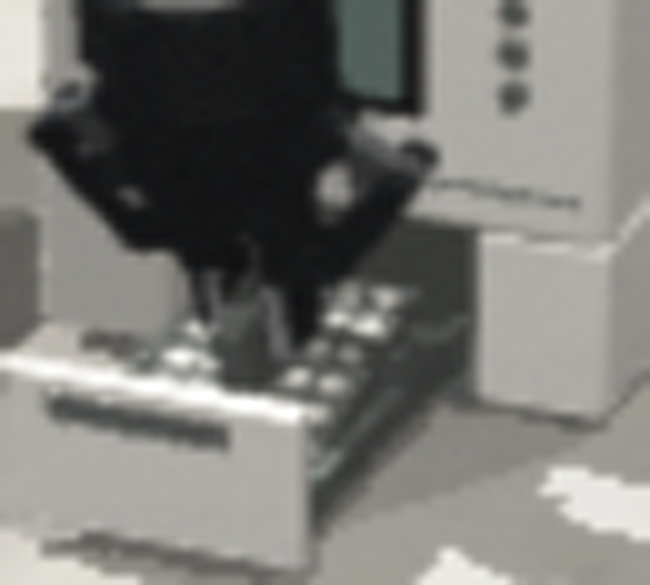

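```bash
python3 -m jog '[[[-2.9,0,-0.75],[0,0,0],1],[[-2.9,0,-0.75],[0,0,0],1]]' 60|sed -n '2p;4p'; python3 -m jog '[[[-2.9,0,-0.75],[0,0,0],1]]'|sed -n '2p;4p';python3 -m jog '[[[-2.9,0,-0.75],[0,0,0],1]]'|sed -n '2p;4p';python3 -m jog '[[[0,0,0],[0,0,0],1]]'|sed -n '2p;4p'; python3 - <<'E'
from h import *
p,d=dots('pics/side18.png');platefit(d)
st()
E
```

```text
eef_pos: [0.5537, -0.0867, 0.0439]
contact_force: [0.2, 0.9, -0.9]
eef_pos: [0.5507, -0.0866, 0.0439]
contact_force: [0.9, 0.4, -1.1]
eef_pos: [0.5478, -0.0866, 0.0439]
contact_force: [0.4, 0.6, -0.6]
eef_pos: [0.5476, -0.0867, 0.0439]
contact_force: [-0.0, 0.2, -1.1]
tilt 13.0 votes 37 n 127 far top [0.5927 0.0479] near top [0.505  0.0277] visible near 0.521385592010295
panel x 0.47209309167573177
t 22.6 p [ 0.5479 -0.0866  0.044 ] x [ 0.968  -0.0051  0.2508] z [ 0.2508 -0.0032 -0.968 ] F [-0.0672  0.0132 -1.1026] T [0.0128 0.3799 0.0199] w 0.1328296303469559
```

View pics/side18.png

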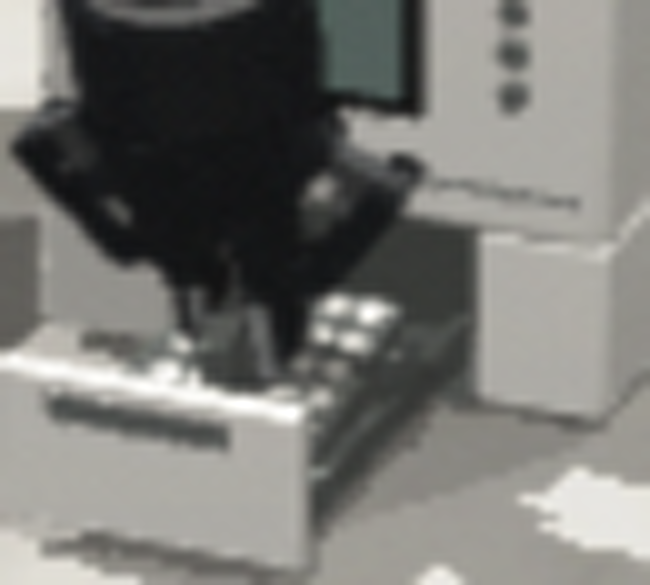

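Side view: the plate keeps its place in the grip at 60 N and its near edge is now under the lip (panel edge near (255,205)). I'll keep drawing it back and watch the force.

```bash
python3 -m jog '[[[-2.9,0,-0.75],[0,0,0],1],[[-2.9,0,-0.75],[0,0,0],1]]' 60|sed -n '2p;4p'; python3 -m jog '[[[-2.9,0,-0.75],[0,0,0],1],[[-2.9,0,-0.75],[0,0,0],1]]'|sed -n '2p;4p'; python3 - <<'E'
from h import *
p,d=dots('pics/side19.png');platefit(d)
st()
E
```

```text
eef_pos: [0.5424, -0.0866, 0.0441]
contact_force: [1.2, -0.0, -1.6]
eef_pos: [0.5361, -0.0865, 0.0441]
contact_force: [1.6, 0.3, -1.9]
tilt 12.0 votes 43 n 128 far top [0.5821 0.0489] near top [0.4941 0.0302] visible near 0.5142765478368785
panel x 0.46273903191135124
t 23.15 p [ 0.5355 -0.0865  0.0439] x [ 0.9681 -0.0051  0.2506] z [ 0.2506 -0.0032 -0.9681] F [-0.2043  0.8279 -0.3189] T [0.0665 0.0932 0.026 ] w 0.12857993219871006
```

```bash
python3 -m jog '[[[-2.9,0,-0.75],[0,0,0],1],[[-1.9,0,-0.5],[0,0,0],1]]' 60|sed -n '2p;4p'; python3 -m jog '[[[-1.9,0,-0.5],[0,0,0],1]]'|sed -n '2p;4p';python3 -m jog '[[[-1.9,0,-0.5],[0,0,0],1]]'|sed -n '2p;4p';python3 -m jog '[[[-1.9,0,-0.5],[0,0,0],1]]'|sed -n '2p;4p'; python3 - <<'E'
from h import *
p,d=dots('pics/side20.png');platefit(d)
st()
E
```

```text
eef_pos: [0.5309, -0.0865, 0.044]
contact_force: [1.0, 0.4, -0.7]
eef_pos: [0.5295, -0.0865, 0.0442]
contact_force: [3.2, 0.1, -3.1]
eef_pos: [0.5278, -0.0864, 0.0442]
contact_force: [4.6, -0.3, -3.1]
eef_pos: [0.5259, -0.0864, 0.0442]
contact_force: [5.4, 0.4, -4.2]
tilt 16.0 votes 34 n 126 far top [0.5702 0.0498] near top [0.4837 0.0249] visible near 0.5096866877846368
panel x 0.45658737244606273
t 23.82 p [ 0.5256 -0.0864  0.0442] x [ 0.9677 -0.0051  0.2521] z [ 0.252  -0.003  -0.9677] F [ 4.5132  0.2556 -2.0941] T [ 0.0658 -0.8694 -0.0894] w 0.12736939884301174
```

View pics/side20.png

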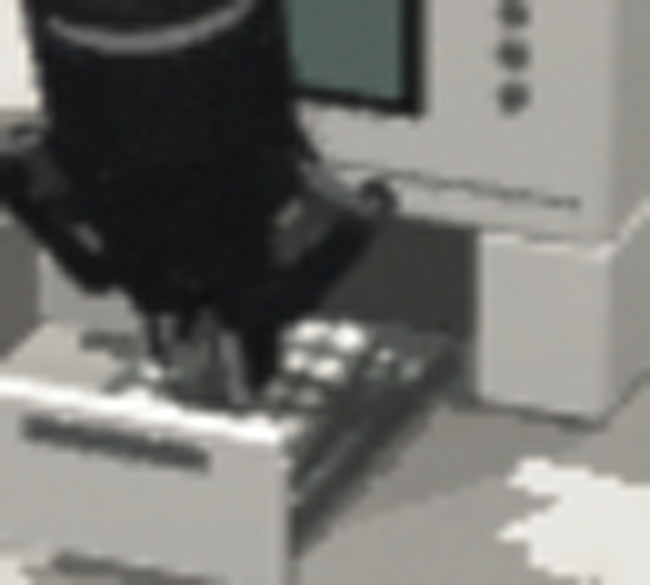

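```bash
python3 -m jog '[[[-1.5,0,-0.4],[0,0,0],1]]' 60|sed -n '2p;4p'; python3 -m jog '[[[-1.5,0,-0.4],[0,0,0],1]]'|sed -n '2p;4p';python3 -m jog '[[[-1.5,0,-0.4],[0,0,0],1]]'|sed -n '2p;4p'; python3 - <<'E'
from h import *
p,d=dots('pics/side21.png');platefit(d)
st()
plan([.5237,-.0866,.032],tgt(-.4,0),5)
E
```

```text
eef_pos: [0.5245, -0.0864, 0.0443]
contact_force: [6.3, -0.3, -4.3]
eef_pos: [0.5232, -0.0864, 0.0444]
contact_force: [7.1, -0.7, -4.9]
eef_pos: [0.5218, -0.0864, 0.0445]
contact_force: [5.7, 0.4, -4.4]
tilt 8.5 votes 42 n 117 far top [0.5648 0.0481] near top [0.4758 0.0348] visible near 0.5121408978329194
panel x 0.4564227741649839
t 24.25 p [ 0.5217 -0.0864  0.0444] x [ 0.9674 -0.005   0.2532] z [ 0.2532 -0.0028 -0.9674] F [ 6.5307 -0.6423 -5.4579] T [ 0.005  -1.2395 -0.0161] w 0.1336394369102906
t 24.25 from [ 0.5217 -0.0864  0.0444] [[0.967, -0.006, 0.253], [-0.005, -1.0, -0.003], [0.253, 0.001, -0.967]] rot per row [ 0.01 -2.93  0.02]
[-0.2  0.   2.5]
[-0.1  0.   2.5]
[0.  0.  2.5]
[0.1 0.  2.5]
[0.3 0.  2.5]
```

View pics/side21.png

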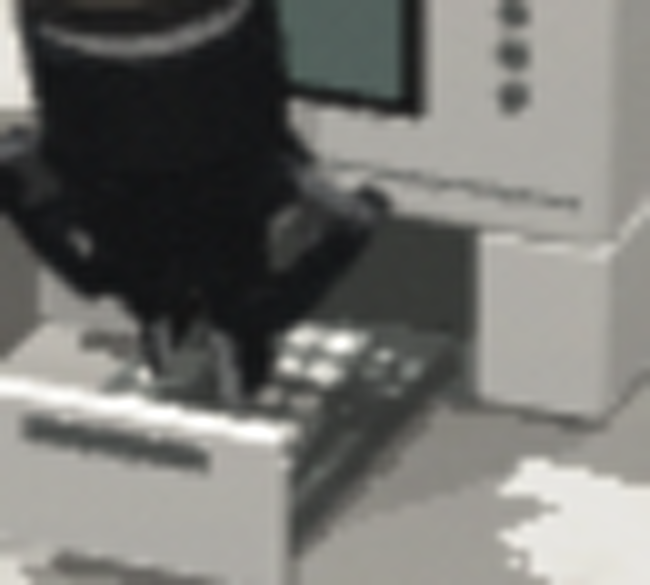

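```bash
python3 -m jog '[[[-1.5,0,1.7],[0,0,0],1],[[0,0,0],[0,0,0],1]]' 60|sed -n '2p;4p'; python3 - <<'E'
from h import *
st()
E
python3 -m jog '[[[-0.2,0,2.2],[0,-2.9,0],1],[[-0.2,0,2.2],[0,-2.9,0],1]]' 60|sed -n '2p;4p'; python3 - <<'E'
from h import *
p,d=dots('pics/side22.png');platefit(d)
st()
E
```

```text
eef_pos: [0.5223, -0.0863, 0.0437]
contact_force: [5.4, 0.2, 5.6]
t 24.5 p [ 0.5223 -0.0863  0.0437] x [ 0.9667 -0.0049  0.256 ] z [ 0.256  -0.0031 -0.9667] F [5.3854 0.2213 5.5876] T [ 0.0402 -0.9223 -0.0264] w 0.13241061645514732
eef_pos: [0.524, -0.0863, 0.0396]
contact_force: [8.9, -1.3, 1.1]
tilt 7.5 votes 38 n 117 far top [0.5733 0.0406] near top [0.4841 0.0289] visible near 0.5095665456173211
panel x 0.456836439029051
t 24.8 p [ 0.5246 -0.0864  0.0395] x [ 0.9878 -0.0052  0.1559] z [ 0.1559 -0.0023 -0.9878] F [ 6.5422 -0.3652  3.9416] T [-0.0337 -1.2576  0.0107] w 0.1272292494384966
```

View pics/side22.png

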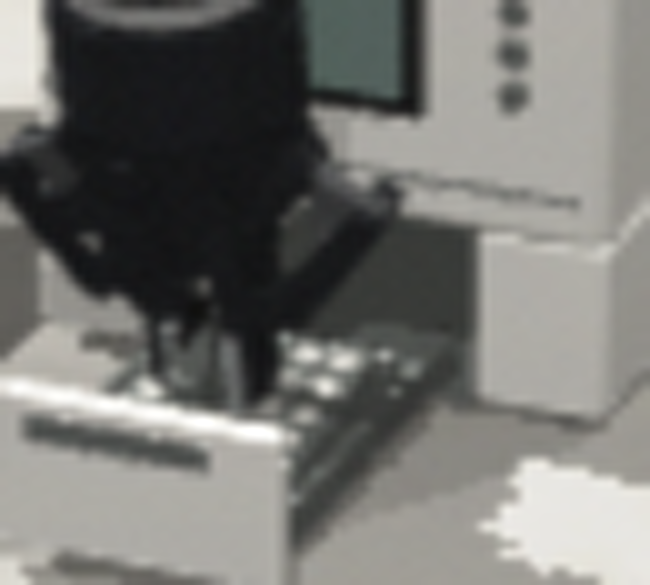

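```bash
python3 -m jog '[[[-2,0,-0.8],[0,0,0],1],[[-2,0,-0.3],[0,0,0],1],[[0,0,0],[0,0,0],1]]' 60|sed -n '2p;4p'; python3 - <<'E'
from h import *
p,d=dots('pics/side23.png');platefit(d)
st()
E
```

```text
eef_pos: [0.5202, -0.0863, 0.0399]
contact_force: [8.7, 0.0, -1.3]
tilt 9.5 votes 40 n 117 far top [0.5638 0.0416] near top [0.475  0.0268] visible near 0.5105747509593475
panel x 0.4570246215401593
t 25.23 p [ 0.5202 -0.0863  0.0399] x [ 0.9871 -0.0052  0.1597] z [ 0.1597 -0.0022 -0.9872] F [10.1309 -0.4073  0.2092] T [-0.07   -2.0236 -0.0459] w 0.13239574558353553
```

View pics/side23.png

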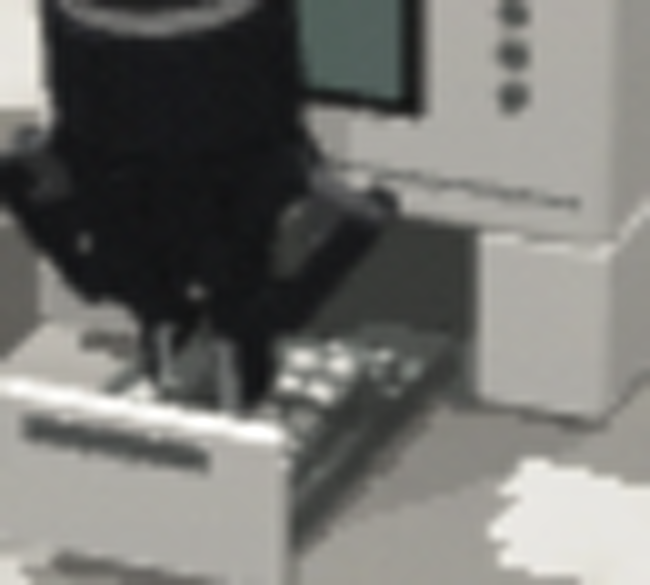

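```bash
python3 -m jog '[[[0.3,0,2.7],[0,-3,0],1],[[0.4,0,2.7],[0,-3,0],1]]' 60|sed -n '2p;4p'; python3 -m jog '[[[0.5,0,2.2],[0,-3,0],1],[[0,0,0],[0,0,0],1]]' 60|sed -n '2p;4p'; python3 - <<'E'
from h import *
p,d=dots('pics/side24.png');platefit(d)
st()
E
```

```text
eef_pos: [0.5216, -0.0864, 0.0348]
contact_force: [8.7, -0.9, 5.8]
eef_pos: [0.5228, -0.0864, 0.0325]
contact_force: [8.1, 0.4, 8.7]
tilt 0.5 votes 36 n 121 far top [0.5792 0.0282] near top [0.4892 0.0274] visible near 0.5082057935103704
panel x 0.4568335457745566
t 25.77 p [ 0.5227 -0.0864  0.0326] x [ 1.     -0.0058  0.0035] z [ 0.0035 -0.0016 -1.    ] F [8.9346 0.3069 6.7514] T [ 0.1033 -1.6818 -0.0251] w 0.1267906918492805
```

View pics/side24.png

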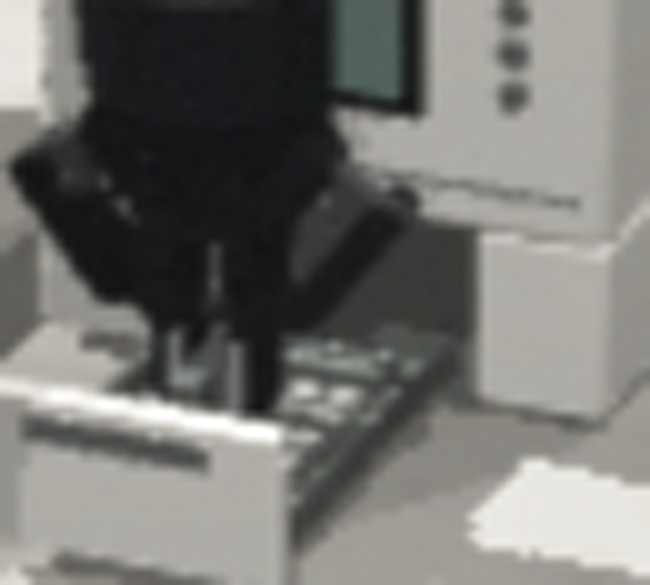

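```bash
python3 -m jog '[[[1.5,0,0.2],[0,0,0],1],[[1.5,0,0],[0,0,0],1],[[1,0,0],[0,0,0],1]]' 60|sed -n '2p;4p'; python3 - <<'E'
from h import *
p,d=dots('pics/side25.png');platefit(d)
st()
E
```

```text
eef_pos: [0.5231, -0.0864, 0.0319]
contact_force: [-0.1, 0.3, 13.3]
tilt -1.5 votes 35 n 130 far top [0.5765 0.0253] near top [0.4865 0.0276] visible near 0.5097082034645569
panel x 0.45660560041126597
t 26.2 p [ 0.5231 -0.0864  0.0319] x [ 1.     -0.0059 -0.003 ] z [-0.003  -0.0023 -1.    ] F [ 0.8838 -0.3401 13.8824] T [ 0.3557  0.2982 -0.0337] w 0.12819864334538994
```

View pics/side25.png

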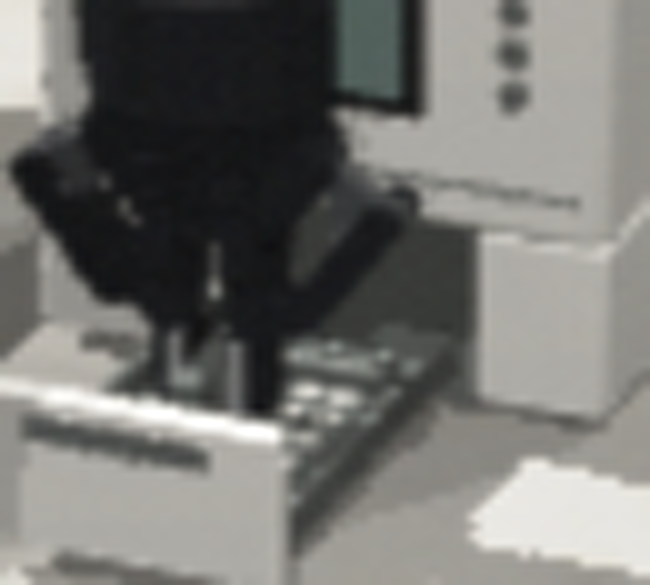

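```bash
python3 -m jog '[[[0,0,-0.5],[0,0,0],0.3],[[0,0,0],[0,0,0],0.2],[[0,0,-25],[0,0,0],0],[[0,0,-40],[0,0,0],0],[[-40,0,-20],[0,0,0],0],[[-40,0,0],[0,0,0],0],[[0,0,0],[0,0,0],0]]' 60|sed -n '1,2p;4p'; python3 - <<'E'
from h import *
p,d=dots('pics/side26.png');platefit(d)
g,e=bot.read_camera('top');cv2.imwrite('pics/top26.png',cv2.resize(g[190:255,255:320][:,:,::-1],None,fx=9,fy=9,interpolation=cv2.INTER_CUBIC))
P=cloud('side',d,np.ones((400,640),bool))+[.0018,.001,0]
rb=P[(P[:,2]>.053)&(P[:,2]<.067)&(P[:,0]>.48)&(P[:,0]<.59)&(abs(P[:,1]+.087)<.02)]
print(len(rb),np.percentile(rb,[0,5,50,95,100],axis=0))
E
```

```text
t: 27.08
eef_pos: [0.4382, -0.0865, 0.1157]
contact_force: [1.3, 0.1, 0.7]
tilt 5.0 votes 35 n 94 far top [0.5809 0.03  ] near top [0.4913 0.0222] visible near 0.5115261571992272
panel x 0.46020276289493267
47 [[ 0.5046 -0.0947  0.0541]
 [ 0.5062 -0.0941  0.055 ]
 [ 0.5313 -0.0893  0.0587]
 [ 0.5525 -0.0818  0.0624]
 [ 0.5583 -0.0806  0.0631]]
```

View pics/side26.png

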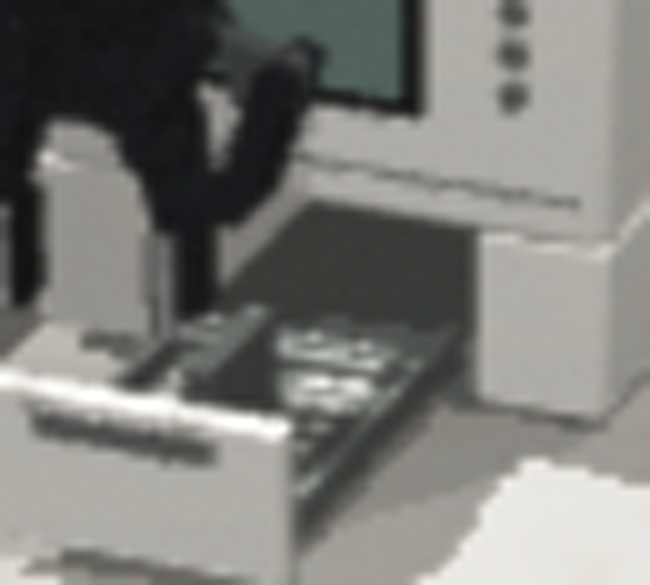

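View pics/top26.png

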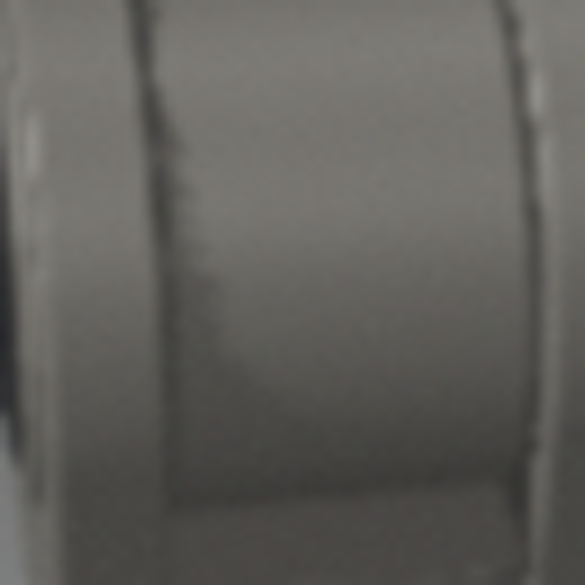

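```bash
python3 - <<'E'
from h import *
p,d=bot.read_camera('side')
P=cloud('side',d,np.ones((400,640),bool))+[.0018,.001,0]
rb=P[(P[:,2]>.050)&(P[:,2]<.072)&(P[:,0]>.495)&(P[:,0]<.57)&(abs(P[:,1]+.087)<.012)]
rb=rb[np.argsort(rb[:,0])];print((rb*1000).round(0).astype(int).tolist())
# right and left strips
for lo,hi in((-.12,-.097),(-.079,-.055)):
    for x in np.arange(.49,.6,.008):
        z=np.sort(P[(P[:,0]>=x)&(P[:,0]<x+.008)&(P[:,1]>lo)&(P[:,1]<hi)&(P[:,2]<.09)][:,2]*1000).round(0);print(round(x,3),z[::max(1,len(z)//8)].tolist())
a=p[185:230,258:310];cv2.imwrite('pics/side27.png',cv2.resize(a[:,:,::-1],None,fx=14,fy=13,interpolation=cv2.INTER_CUBIC))
for n in('seat','stop_nose','jaw_lip','plate','front'):
    print(n,[(round(r['score'],2),(np.array(r['xy'])*[640,400]).round(1)) for r in bot.landmark_of('side',n)[:3]])
S=np.array([.5332,-.0872,0])-[.0018,.001,0]
print('proj seat,nose,lip,plate top corners',proj('side',[S+[0,0,.018],S+[.042,0,.031],S+[-.035,0,.032],S+[.025,0,.060],S+[-.025,0,.06],S+[.045,-.035,.026]]))
E
```

```text
[[503, -85, 54], [505, -90, 51], [506, -87, 57], [507, -86, 53], [508, -86, 59], [510, -92, 59], [511, -81, 53], [512, -91, 55], [512, -94, 59], [512, -88, 54], [512, -94, 55], [513, -84, 60], [513, -81, 56], [513, -94, 62], [513, -87, 57], [516, -86, 59], [516, -86, 62], [519, -95, 55], [520, -87, 56], [521, -80, 58], [523, -93, 60], [524, -86, 58], [525, -89, 61], [526, -88, 57], [527, -81, 59], [528, -94, 58], [529, -90, 52], [529, -90, 59], [531, -90, 62], [531, -83, 57], [532, -93, 59], [533, -92, 50], [534, -85, 59], [536, -81, 58], [536, -94, 57], [537, -90, 59], [537, -87, 62], [538, -93, 63], [538, -83, 60], [540, -89, 61], [541, -92, 57], [541, -92, 50], [547, -93, 54], [548, -93, 61], [548, -92, 50], [548, -86, 60], [548, -92, 57], [548, -89, 60], [549, -82, 59], [553, -87, 61], [554, -93, 51], [555, -93, 58], [555, -93, 54], [556, -82, 58], [557, -89, 59]]
0.49 []
0.498 [25.0]
0.506 [26.0, 28.0]
0.514 [23.0, 24.0]
0.522 [23.0, 24.0, 25.0, 25.0, 28.0, 31.0]
0.53 [24.0, 24.0, 25.0, 28.0, 29.0]
0.538 [22.0, 24.0, 24.0, 25.0, 25.0, 25.0, 25.0, 27.0, 30.0]
0.546 [22.0, 24.0, 2
[... 257 characters left out ...]
0, 24.0, 28.0, 30.0, 31.0, 31.0, 33.0, 34.0, 34.0, 34.0, 35.0, 35.0, 37.0, 40.0]
0.586 [33.0, 33.0]
0.594 [-6.0]
0.49 []
0.498 []
0.506 []
0.514 []
0.522 []
0.53 [30.0]
0.538 [24.0, 29.0, 29.0]
0.546 [26.0, 29.0]
0.554 [26.0, 29.0]
0.562 [27.0]
0.57 [32.0, 38.0, 39.0]
0.578 [35.0, 38.0]
0.586 [34.0]
0.594 []
seat [(0.71, array([273.3, 212.4]))]
stop_nose [(0.72, array([281.8, 205. ])), (0.26, array([359.5, 206. ]))]
jaw_lip []
plate [(0.94, array([283.2, 248.7])), (0.7, array([279.1, 213.6]))]
front [(0.95, array([270.1, 221.9]))]
proj seat,nose,lip,plate top corners [[277.8125 213.7752]
 [282.9294 204.0732]
 [273.226  215.2183]
 [280.7126 198.4966]
 [274.3353 205.7938]
 [293.4578 206.9578]]
```

View pics/side27.png

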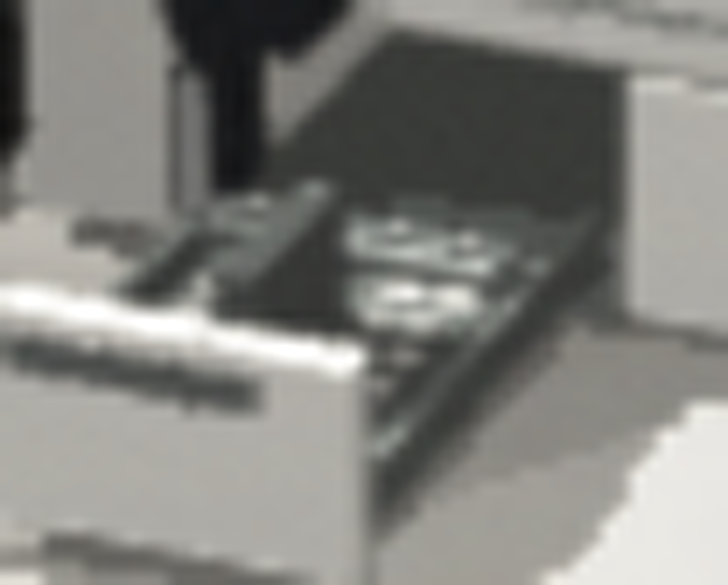

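The plate lies flat: the rib top is level at z≈0.060, the plate top is at about 0.026, and the rib centre is about 2 mm from the computed seat. Next I'll close the fingers and go down in front of the panel.

```bash
python3 -m jog '[[[-2,0,0],[0,0,0],1],[[0,0,10],[0,0,0],1],[[0,0,30],[0,0,0],1],[[0,0,34],[0,0,0],1],[[0,0,0],[0,5,0],1],[[0,0,0],[0,5,0],1],[[0,0,0],[0,0,0],1]]' 40; python3 - <<'E'
from h import *
st()
E
```

```text
t: 28.35
eef_pos: [0.4377, -0.086, 0.0414]
tool_rot: [0.001, 0.997, -0.003, 0.083]
contact_force: [-0.1, -0.4, 0.4]
gripper_width: 0.001
t 28.35 p [ 0.4377 -0.086   0.0414] x [ 0.9862 -0.0051  0.1655] z [ 0.1655 -0.003  -0.9862] F [-0.0699 -0.3815  0.4003] T [0.0075 0.1508 0.002 ] w 0.0013381456699618588
```

```bash
python3 -m jog '[[[6,0,1.2],[0,3,0],1],[[7,0,1.8],[0,3,0],1],[[7.7,0,2.3],[0,3,0],1],[[7.5,0,2.7],[0,3,0],1],[[7.4,0,3.1],[0,3,0],1],[[7.2,0,3.5],[0,3,0],1]]' 40; python3 -m jog '[[[7,0,3.9],[0,3,0],1],[[6.8,0,4.2],[0,3,0],1],[[6.6,0,4.6],[0,3,0],1],[[6.3,0,4.9],[0,3,0],1]]'; python3 - <<'E'
from h import *
st()
p,d=dots('pics/side28.png',off=(245,150),sz=(70,80))
P=cloud('side',d,np.ones((400,640),bool))+[.0018,.001,0]
b=P[(P[:,0]>.45)&(P[:,0]<.6)&(P[:,1]>-.136)&(P[:,1]<-.11)&(P[:,2]>.015)&(P[:,2]<.068)];print(np.percentile(b[:,0],[5,20,50,80]),len(b))
E
```

```text
t: 29.1
eef_pos: [0.4558, -0.0874, 0.0233]
tool_rot: [0.008, 0.986, 0.007, 0.167]
contact_force: [-0.7, 1.1, -2.4]
gripper_width: 0.002
t: 29.6
eef_pos: [0.4908, -0.0989, 0.0143]
tool_rot: [0.001, 0.965, 0.011, 0.262]
contact_force: [-1.7, 1.7, -0.2]
gripper_width: 0.002
t 29.6 p [ 0.4908 -0.0989  0.0143] x [0.8625 0.0223 0.5055] z [ 0.5056  0.0033 -0.8628] F [-1.6577  1.6614 -0.2237] T [0.1997 0.8061 0.1088] w 0.0015894231678878698
[0.4559 0.4664 0.5017 0.5719] 164
```

View pics/side28.png

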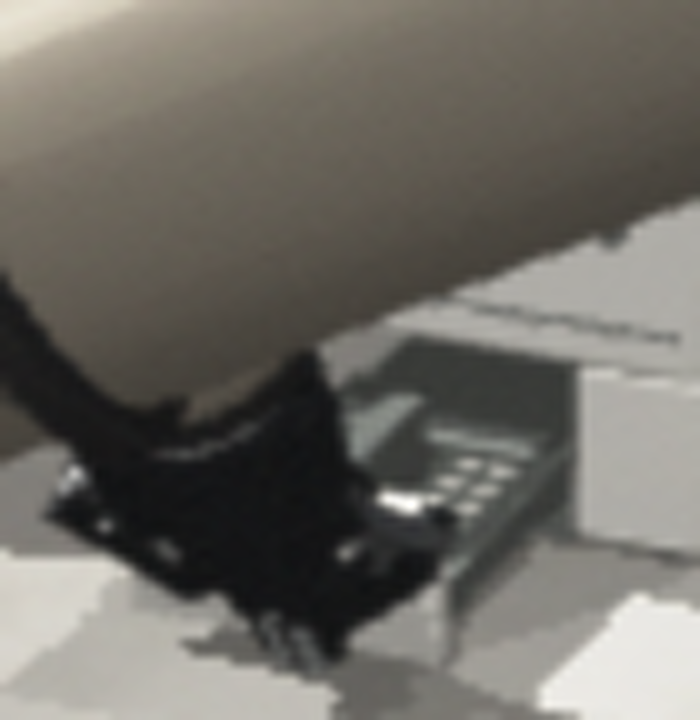

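```bash
python3 - <<'E'
from h import *
plan([.488,-.0868,.036],tgt(-.4,30),3)
plan([.540,-.0868,.036],tgt(-.4,38),7,[.488,-.0868,.036],tgt(-.4,30))
E
```

```text
t 29.65 from [ 0.4912 -0.1001  0.0137] [[0.862, 0.02, 0.507], [0.022, -1.0, 0.002], [0.506, 0.009, -0.862]] rot per row [-0.1  -0.15  0.53]
[ 2.9 -4.4 -6.9]
[ 2.9 -4.4 -6.9]
[ 2.8 -4.4 -7. ]
t 29.65 from [ 0.488  -0.0868  0.036 ] [[0.866, -0.007, 0.5], [-0.006, -1.0, -0.003], [0.5, 0.0, -0.866]] rot per row [-0.    1.14 -0.  ]
[ 6.4 -0.1  3.7]
[ 6.4 -0.1  3.8]
[ 6.3 -0.1  4. ]
[ 6.2 -0.1  4.1]
[ 6.1 -0.1  4.2]
[ 6.  -0.1  4.3]
[ 5.9 -0.1  4.5]
```

```bash
python3 -m jog '[[[2.9,-4.4,-6.9],[0,0,0.5],1],[[2.9,-4.4,-6.9],[0,0,0.5],1],[[2.8,-4.4,-7],[0,0,0.5],1],[[0,0,0],[0,0,0],1]]' 40;python3 - <<'E'
from h import *
st()
E
```

```text
t: 30.15
eef_pos: [0.493, -0.096, 0.0391]
tool_rot: [-0.004, 0.966, 0.007, 0.258]
contact_force: [-0.6, 0.1, -0.8]
gripper_width: -0.002
t 30.15 p [ 0.493  -0.096   0.0391] x [0.8669 0.0124 0.4983] z [ 0.4982  0.0108 -0.867 ] F [-0.6017  0.1012 -0.8267] T [-0.0321  0.5301  0.0113] w -0.001877927089466203
```

```bash
python3 -m jog '[[[6.4,-1.3,3.7],[0,1.1,0.2],1],[[6.4,-1.3,3.8],[0,1.1,0.2],1],[[6.3,-1.3,4],[0,1.1,0.2],1],[[6.2,-1.3,4.1],[0,1.1,0],1],[[6.1,-1.3,4.2],[0,1.1,0],1],[[6,-1.3,4.3],[0,1.1,0],1],[[0,0,0],[0,0,0],1]]' 40;python3 - <<'E'
from h import *
st()
p,d=dots('pics/side29.png',off=(245,150),sz=(70,80))
E
```

```text
t: 31.02
eef_pos: [0.5441, -0.1018, 0.0356]
tool_rot: [-0.012, 0.952, 0.009, 0.305]
contact_force: [-0.2, 0.8, -0.1]
gripper_width: -0.002
t 31.02 p [ 0.5441 -0.1018  0.0356] x [0.8133 0.0093 0.5817] z [ 0.5813  0.029  -0.8132] F [-0.1601  0.8171 -0.1102] T [-0.0391  0.6541  0.006 ] w -0.0017077169298539492
```

View pics/side29.png

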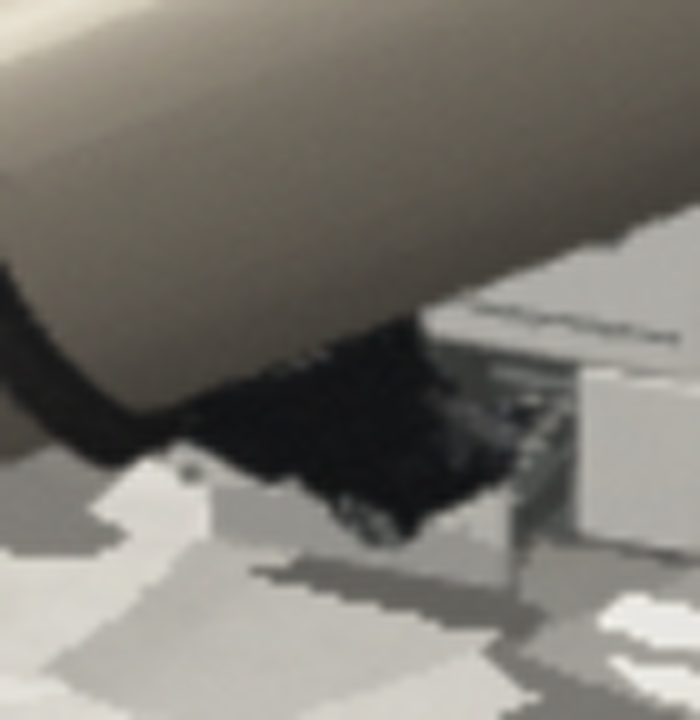

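```bash
python3 - <<'E'
from h import *
plan([.572,-.088,.038],tgt(-.4,38),5)
plan([.600,-.087,.040],tgt(-.4,39),8,[.572,-.088,.038],tgt(-.4,38))
E
```

```text
t 31.075 from [ 0.5438 -0.1017  0.0357] [[0.813, 0.025, 0.581], [0.01, -1.0, 0.029], [0.582, -0.018, -0.813]] rot per row [-0.38  0.49  0.17]
[ 4.9 -2.6  3. ]
[ 4.8 -2.6  3. ]
[ 4.8 -2.7  3. ]
[ 4.8 -2.7  3. ]
[ 4.7 -2.7  3.1]
t 31.075 from [ 0.572 -0.088  0.038] [[0.788, -0.007, 0.616], [-0.006, -1.0, -0.004], [0.616, 0.0, -0.788]] rot per row [0.   0.13 0.  ]
[ 2.9 -0.1  2. ]
[ 2.9 -0.1  2. ]
[ 2.9 -0.1  2. ]
[ 2.9 -0.1  2. ]
[ 2.9 -0.1  2. ]
[ 2.9 -0.1  2. ]
[ 2.9 -0.1  2. ]
[ 2.9 -0.1  2. ]
```

```bash
python3 -m jog '[[[4.9,-2.6,3],[-0.4,0.5,0.2],1],[[4.9,-2.6,3],[-0.4,0.5,0.2],1],[[4.8,-2.6,3],[-0.4,0.5,0.2],1],[[4.8,-2.6,3],[-0.4,0.5,0.2],1],[[4.7,-2.7,3.1],[-0.4,0.5,0.2],1],[[0,0,0],[0,0,0],1]]' 40; python3 -m jog '[[[2.9,0,2],[0,0,0],1],[[2.9,0,2],[0,0,0],1],[[2.9,0,2],[0,0,0],1]]'
```

```text
t: 31.82
eef_pos: [0.5793, -0.1018, 0.0341]
tool_rot: [-0.003, 0.948, 0.004, 0.32]
contact_force: [-1.2, 0.7, 0.6]
gripper_width: -0.0
t: 32.2
eef_pos: [0.5878, -0.1019, 0.0339]
tool_rot: [-0.003, 0.948, 0.005, 0.318]
contact_force: [-10.2, -2.9, 4.6]
gripper_width: -0.002
```

```bash
python3 -m jog '[[[1.6,0,1.2],[0,0,0],1],[[1.6,0,1.2],[0,0,0],1]]'; python3 -m jog '[[[1.6,0,1.2],[0,0,0],1],[[1.6,0,1.2],[0,0,0],1]]'
```

```text
t: 32.45
eef_pos: [0.5924, -0.102, 0.0341]
tool_rot: [-0.003, 0.948, 0.005, 0.319]
contact_force: [-1.0, 0.1, -0.1]
gripper_width: -0.002
t: 32.7
eef_pos: [0.5979, -0.1019, 0.0349]
tool_rot: [-0.003, 0.947, 0.004, 0.32]
contact_force: [-0.7, -0.5, 0.2]
gripper_width: -0.001
```

```bash
python3 -m jog '[[[1.6,0,1.2],[0,0,0],1],[[0.8,0,0.6],[0,0,0],1]]'; python3 -m jog '[[[0,0,0],[0,0,0],1]]'
```

```text
t: 32.95
eef_pos: [0.5984, -0.1016, 0.0343]
tool_rot: [-0.003, 0.948, 0.005, 0.318]
contact_force: [-20.4, -4.0, 15.4]
gripper_width: 0.001
t: 33.08
eef_pos: [0.5983, -0.1017, 0.0344]
tool_rot: [-0.002, 0.948, 0.005, 0.318]
contact_force: [-15.3, -3.6, 11.8]
gripper_width: 0.003
```

```bash
python3 -m jog '[[[-6,0,-5],[0,0,0],1],[[-8,0,-20],[0,0,0],1],[[-5,0,-40],[0,0,0],1],[[0,0,-50],[0,0,0],1],[[0,0,-50],[0,0,0],1],[[0,0,0],[0,0,0],1],[[0,0,0],[0,0,0],1]]';  python3 - <<'E'
from h import *
st()
for c in('side','top'):
    p,d=bot.read_camera(c);a=p[140:300,170:430] if c=='side' else p[150:310,190:450];cv2.imwrite(f'pics/{c}30.png',cv2.resize(a[:,:,::-1],None,fx=3,fy=3,interpolation=cv2.INTER_CUBIC))
    P=cloud(c,d,np.ones((400,640),bool))
    f=lambda z0,z1:(lambda b:(np.median(b[:,0]).round(4),len(b)))(P[(P[:,0]>.58)&(P[:,0]<.63)&(P[:,1]>-.13)&(P[:,1]<-.045)&(P[:,2]>z0)&(P[:,2]<z1)])
    print(c,'panel',f(.018,.066),'face',f(.085,.17))
    for n in('bottle','drops','lancets'): print(n,[(round(r['score'],2),(np.array(r['xy'])*[640,400]).round(0)) for r in bot.find_in(c,n)[:2]])
E
```

```text
t: 33.95
eef_pos: [0.4999, -0.1161, 0.1453]
tool_rot: [-0.007, 0.95, 0.012, 0.312]
contact_force: [0.7, 0.5, 0.0]
gripper_width: -0.001
t 33.95 p [ 0.4999 -0.1161  0.1453] x [0.8049 0.0187 0.5932] z [ 0.5928  0.02   -0.8051] F [0.6511 0.4605 0.0377] T [-0.0495  0.5862 -0.0549] w -0.0011330874802358533
side panel (np.float64(0.6045), 309) face (np.float64(0.6035), 191)
bottle [(0.65, array([361., 190.]))]
drops [(0.62, array([190., 216.]))]
lancets [(0.72, array([192., 215.])), (0.56, array([410., 252.]))]
top panel (np.float64(0.6084), 193) face (np.float64(0.6065), 373)
bottle [(0.66, array([347., 171.]))]
drops []
lancets [(0.86, array([424., 227.]))]
```

View pics/side30.png

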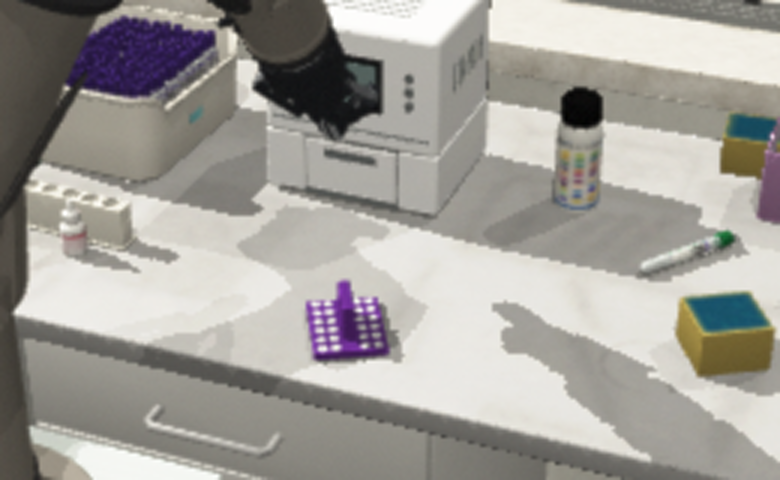

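View pics/top30.png

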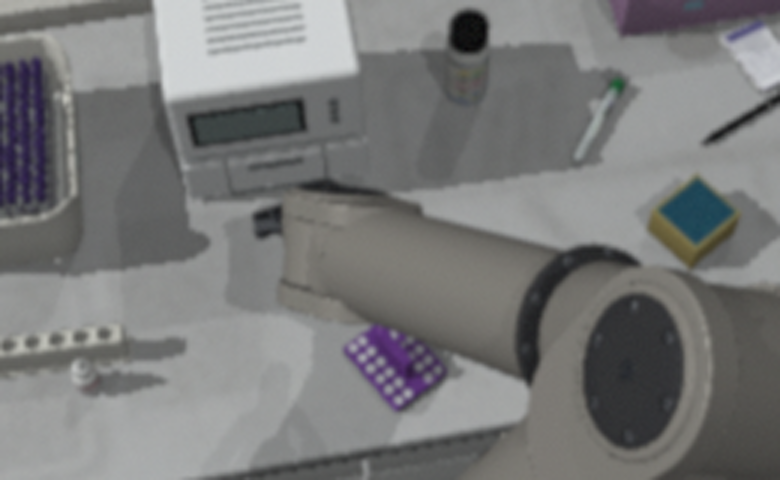

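Both views show the drawer flush with the face, with the panel at about (287,197) in the side view. Nothing stands out of it, and the bystanders and the purple plate are where they were. The robot is clear.

```bash
python3 -m jog '[[[0,0,-10],[0,0,0],1],[[0,0,0],[0,0,0],1],[[0,0,0],[0,0,0],1]]'|sed -n '1,2p;4p'; python3 -c "
from station import bot
print(bot.hand_in())"
```

```text
t: 34.72
eef_pos: [0.4939, -0.1159, 0.1534]
contact_force: [-0.9, -0.2, 0.2]
the job is handed in; nothing more can be done
None
```

I loaded the grey plate into the drawer, pushed the drawer home and handed the job in at about 35 s. No verdict was reported.

**How it went:**
- **Slips:** At 120 N the rib slid forward in the fingers twice. I set the plate down in the drawer, gripped it again at 60 N, and it held.
- **Typing error:** I once typed a lift with the wrong sign and pressed the plate onto the drawer at about 15 N. I reversed it straight away.
- **Loading:** I drew the near edge under the lip and pulled the drawer out to its stop. Then I pressed the jaw in, laid the plate flat behind the nose and let go.
- **Closing:** I pushed the drawer in with closed, leaned-back fingers. The force rose to 10 N and then fell away as it clicked in, and the last push met the hard stop at about 20 N.

**Last checks:**
- **Plate, before closing:** It lay flat, with the rib top level at about 60 mm. The rib centre was about 2 mm from the computed seat, within my measuring error of about 2 mm. I could not see the far edge under the nose directly, and the plate is hidden now that the drawer is shut. One automatic tilt fit gave 5 degrees; I put that down to stop-bar points in the fit, because the raw depths were level.
- **Drawer:** The panel and face agree to within 1–2 mm in both cameras, after the robot backed off.
- **Surroundings:** The bystanders and the purple plate look unmoved. The networks missed the dropper bottle in the last top view, but it shows in place in both pictures. The robot touched nothing at the end.
- **Off target:** While pushing, the arm ran about 15 mm right of the panel's middle and did not follow my corrections. The drawer still closed.

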